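# Re-hang a reversible dust box cover on its sprung hinge pin

### The job

The cover of the wooden dust box is hung the wrong way round, with its round hose collar next to the hinge pin. Slide the sprung hinge pin out by its upright tab until it snaps open, lift the cover off, turn it half a turn and lower it flat onto the box again with both lugs in their saddles, so that the collar is on the side away from the pin; then push the pin fully home through the lug. Leave the hole saw, the masking tape and the loose ply block where they are.

Things in the scene. Friction and masses are not known exactly. Their poses are not given: they have to be found in the camera images.
- dust_box: Fixed open plywood box, 140 (x) x 150 (y) x 60 mm high; origin at the centre of its underside, z up. The pin runs along box x on the +y side, axis at y = 92, z = 66 mm. A steel bearing for it stands at x = 56 to 68, y = 80 to 104 mm, up to z = 78. The cover lies on the rim at z = 60; each side (+y and -y) has a steel saddle for a cover lug.
- pin_saddle (a point): Middle of the saddle on the pin side, at pin height: x = -35, y = 92, z = 66 mm in the box frame, axes as the box. Open-topped U of two cheeks (8 mm thick, 18 mm apart in x) and a back wall 14 mm outward; cheeks reach z = 78, flared lead-ins z = 88 mm (box frame).
- plain_saddle (a point): The same for the saddle without pin on the opposite side: x = 35, y = -92, z = 66 mm in the box frame; same size.
- pin (a joint): Slide of the sprung steel hinge pin (8 mm rod) along box +x, in m: 0 = home, through the cover's lug; 0.030 = fully out, lug free. An over-centre spring makes it snap: it holds the pin with about 3 N at either end; once past 0.015 the pin goes the rest of the way by itself. The spring's post stands outside the pin, at y = 116, up to z = 72 mm (box frame). Starts home.
- pin_tab (a point): Point on the pin's upright steel tab, by which the pin is pushed or pulled along box x. The tab is 14 (x) x 20 (y) mm and stands from z = 66 to 116 mm in the box frame; the point is on its centre line, 12 mm below its top. At pin = 0 it is at x = 12, y = 92, z = 104 mm in the box frame. Axes as the box.
- cover_grip (a point): Centre of the cover's wooden bar handle, 16 (cover x) x 52 (cover y) x 18 mm high, gripped across its 16 mm; 25 mm free between bar and plate. Axes as the cover. Lying properly on the box it is at x = 0, y = 0, z = 104 mm in the box frame.
- cover: Loose plywood cover, plate 138 x 154 x 10 mm, 0.3 kg; origin at the centre of its underside. Steel lugs (14 x 24 x 22 mm, eye 16 x 14) at cover x = -35, y = 92 and x = 35, y = -92 mm, reaching 5 mm below the plate, so it fits either way round. Starts with its -y (collar) side at box +y; must end with cover axes parallel to box axes, same directions.
- collar (a point): Centre of the upper rim of the cover's grey hose collar, a ring 44 mm across and 12 mm high, 50 mm from the cover's centre towards cover -y.
- hole_saw: Bystander: red hole saw on its arbor, 39 mm across, 64 mm high, standing; origin at the centre of its underside.
- masking_tape: Bystander: roll of masking tape lying flat, 96 mm across, 25 mm high; origin at the centre of its underside.
- ply_offcut: Bystander: loose ply block, 91 x 124 x 22 mm high; origin at the centre of its underside.

How it is judged:
By the outcome, as a careful person would: the job done as asked, in the order asked, and still so for the second after the job is handed in, with the robot touching nothing.
It also fails if it takes over 69 s, if anything falls off the work surface, if the arm or the gripper's body presses on something with over 40 N, if the wrist force passes 120 N, or if a joint passes its speed limit or range.

### The arm

A 6-joint arm with a two-finger parallel gripper is mounted at the origin on a cart in front of the work surface, level with it; the furniture and walls round the work are solid. World frame = base frame: x ahead of the robot, y to its left, z up, the work surface at z = 0. Lengths are in m, angles in rad, forces in N, time in s.
With the tool pointing down it reaches from about 0.425 to 1.125 m from the base axis. Payload 14.9 kg.
Tool frame: the origin (TCP) lies on the centre line of the jaws, within the pads' length; the fingertips stand tips_ahead ahead of it and the grasp point (between the pads) lies 5 mm behind it (tips_ahead is the distance from the TCP to the fingertips, in m); z points along the fingers, y is the line along which they close (so a half turn about z gives the same grasp; the last joint's range is limited). The gripper opens to 91 mm and grips with 3 to 60 N. Pads are 32 mm wide; open, the fingers measure 118 mm over their backs; the gripper's body (76 mm by 178 mm) begins 60 mm behind the grasp point.
Start: joints at [-1.271, 0.379, 1.734, -0, 1.028, -0.033], TCP at [0.229, -0.662, 0.206] pointing down, gripper open.
Joint ranges: [-2.77, 2.77], [-0.74, 2.19], [0, 2.66], [-1.06, 4.2], [0.31, 2.87], [-3.08, 3.08]. Speed limits (rad/s): [1.89, 1.89, 2.39, 3.14, 3.14, 3.14].

### API

Orientations are given as a unit quaternion [x, y, z, w].
In Python, from bench import read_state, grab_frame, calibration, sign_off, tips_ahead gives the robot as it stands. The module is installed in compiled form; this text tells all that it offers.
- The arm moves only by the tool step_arm, never from a script. Its argument "increments" is a list of rows, each a list of 3 entries, a list of its own where there are three numbers: the closure, from 0 (fully open) to 1 (shut), then the shift along the tool's x, y, z in cm, then the turn, a rotation vector about the tool's x, y, z in degrees. A call has 1 to 20 rows; each row shifts and turns the commanded pose from where the row before left it, along the tool's axes as they then stand; what a row does not reach is not made up. A row lasts 1/12 s, in which the tool goes at most 41.7 mm and 7.16 degrees, less where a joint would pass 70% of its speed; a pose out of reach is approached as far as the arm can. A call with a gripper value outside its range is refused whole. The fingers move at their own pace and stop on an object; "newtons" is the grip in N (left out, the last holds). Time passes only in rows, so rows that do not move let the fingers close. It gives the time, the measured TCP pose, the force, the opening and the grip force at its end, in the units of the state.
- read_state(): the state, without advancing time (a new reading comes with each control period).
- grab_frame(name): name is "scene" or "top" or "wrist"; returns the picture (400x640x3 uint8, red, green, blue); there is no depth.
- calibration(name): a dict with "mtx" (3x3 intrinsics, pixels), "eye" and "orientation" of the camera in the world. Camera axes: x right, y up, looking along -z (the intrinsics and any distortion apply to the point x, -y, -z); pixel columns grow to the right and rows downward; lengths in m; the calibration is good to about 2 mm. A picture is of the moment at which its call begins: read the wrist's pose just before it. calibration takes no time and is no camera call; for the wrist camera it gives the pose at the moment of the call.
- sign_off(): hands the job in; it is judged then, once.
The state is a dict: "time_s": time; "joint_positions": joint angles; "joint_velocities": joint speeds; "tau": joint torques, N m; "tool_pos": TCP position; "orientation": TCP orientation; "wrist_force": force on the tool from outside, world axes, zero at the start; "moment": the same for the moment, N m; "finger_gap": finger opening in m; "grip_force": force on a finger pad.
Only numpy, scipy, OpenCV 4.12 (cv2) and the standard library are available. Lean on these libraries where they do the work, as an engineer would, in place of code of your own. Each camera call takes 0.05 s, during which the arm holds its last target. There are 200 camera calls.

## Working session

There is one attempt and no reset: what is moved stays moved. The work goes in short steps, Python scripts to look and compute and a tool call to move; the robot and the scene stay as the last step left them, time stands still between calls to the robot, and variables do not carry over. Pictures are saved under pics/ and viewed, at most 10 in all, crops included, and the job is handed in when it is done.

Besides the shell and the picture viewer there is one more tool, called after "Request:" as name([rows], argument=value, ...), one row to a line, values as JSON. step_arm: Moves the arm, as the interface text tells. Its arguments: {"type":"object","properties":{"increments":{"type":"array","items":{"type":"array"}},"newtons":{"type":"number"}},"required":["increments"]}

```bash
mkdir -p pics; python3 - <<'E'
from bench import *
import cv2,numpy as np
for n in("scene","top"):
    f=grab_frame(n);cv2.imwrite(f"pics/{n}0.png",f[...,::-1])
    c=calibration(n);print(n,{k:np.round(v,4).tolist() if not isinstance(v,str) else v for k,v in c.items()})
s=read_state();print(s,tips_ahead if not callable(tips_ahead) else tips_ahead())
E
```

```text
scene {'mtx': [[391.5236, 0.0, 317.7843], [0.0, 391.5236, 203.9452], [0.0, 0.0, 1.0]], 'eye': [0.2343, -1.0092, 0.4808], 'orientation': [0.501, -0.1132, -0.187, 0.8374]}
top {'mtx': [[487.1624, 0.0, 320.9391], [0.0, 487.1624, 193.0563], [0.0, 0.0, 1.0]], 'eye': [0.3247, -0.3412, 1.2068], 'orientation': [0.0558, -0.068, -0.7023, 0.7065]}
{'time_s': 0.1, 'joint_positions': array([-1.27128158e+00,  3.79353226e-01,  1.73469477e+00, -2.92049851e-06,
        1.02851873e+00, -3.33326670e-02]), 'joint_velocities': array([-1.04146399e-03, -2.22860762e-04, -3.27769817e-03,  7.11567419e-04,
       -4.14097652e-05,  1.61446928e-03]), 'tau': array([ 1.13188675e-03, -7.65038681e+01, -4.35298240e+01,  6.52786880e-02,
        3.98260751e-02, -6.32967854e-06]), 'tool_pos': array([ 0.22858329, -0.66125417,  0.20546956]), 'orientation': array([ 9.86183266e-01,  1.65657260e-01, -6.58680545e-05, -4.82561374e-04]), 'wrist_force': array([ 0.8478075 ,  0.39238078, -0.95400959]), 'moment': array([0.04926609, 0.03427533, 0.02150453]), 'grip_force': 0.0, 'finger_gap': 0.09112227948446433} 0.014
```

View pics/scene0.png

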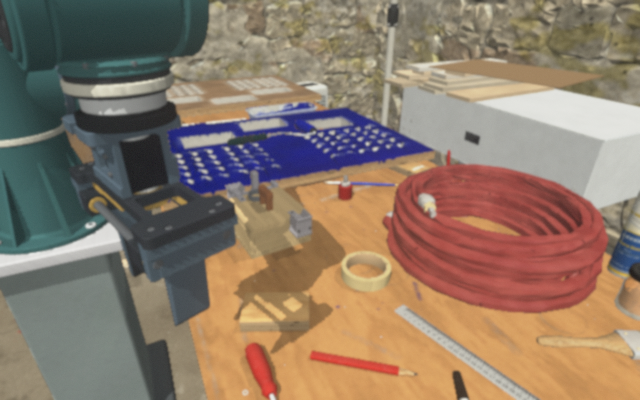

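View pics/top0.png

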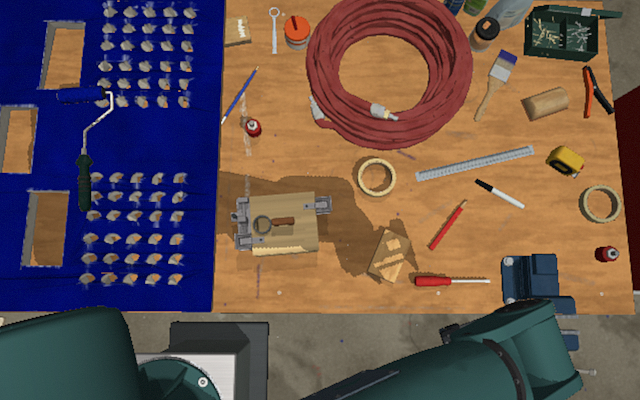

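The top view shows the box at about (280,222), with its pin side to the left, the collar at (262,225) and the handle at (283,221). The ply block is at (390,255), the tape at (377,177) and the hole saw at (252,128). I'll enlarge the box.

```bash
python3 - <<'E'
import cv2
a=cv2.imread("pics/top0.png")[182:264,224:338]
cv2.imwrite("pics/crop1.png",cv2.resize(a,None,fx=7,fy=7,interpolation=cv2.INTER_CUBIC))
E
```

```text
(no output)
```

View pics/crop1.png

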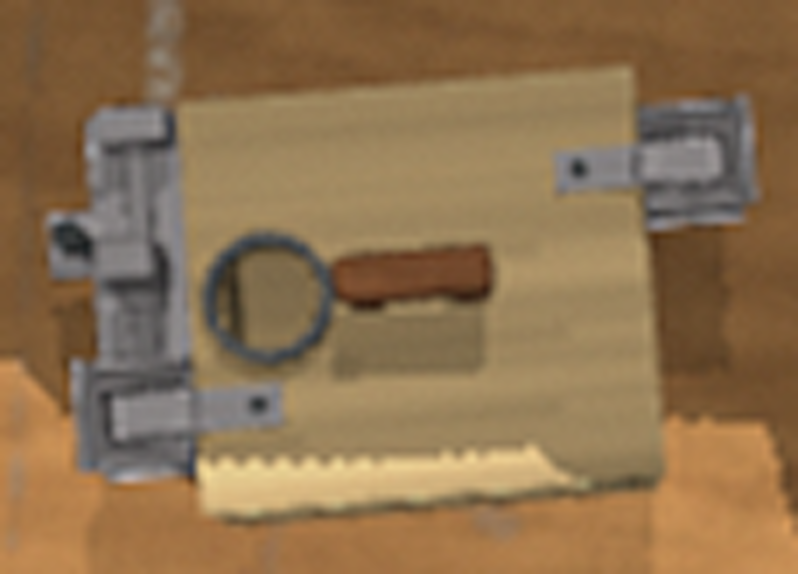

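The enlarged crop shows the plate corners at (180,103), (633,68), (661,485) and (203,517). The collar centre is at (268,297), the bar top at (411,268), the tab top at (126,260) and the bearing top at (130,127). Next I'll fit the box pose.

```bash
cat > h.py <<'E'
import numpy as np,cv2
from bench import *
from scipy.spatial.transform import Rotation as R
from scipy.optimize import least_squares
def proj(P,c):
    q=R.from_quat(c["orientation"]).inv().apply(np.atleast_2d(P)-c["eye"])*[1,-1,-1]
    q=q@np.asarray(c["mtx"]).T; return q[:,:2]/q[:,2:]
def world(p,b):  # p box frame mm, b=(x,y,yaw,z)
    return R.from_euler('z',b[2]).apply(np.atleast_2d(p)/1000.)+[b[0],b[1],b[3] if len(b)>3 else 0]
def fit(pts,obs,c,b0):
    r=least_squares(lambda b:(proj(world(pts,b),c)-obs).ravel(),b0,loss='soft_l1')
    return r.x,proj(world(pts,r.x),c)-obs
E
cat > m1.py <<'E'
from h import *
pts=np.array([(69,77,70),(69,-77,70),(-69,-77,70),(-69,77,70),(0,50,82),(0,0,113),(12,92,116),(62,92,78)])
o=np.array([(180,103),(633,68),(661,480),(203,515),(268,297),(411,268),(126,260),(130,127)])
obs=(o+.5)/7-.5+[224,182]
c=calibration("top")
b,e=fit(pts,obs,c,[.3,-.2,0]);print(b.round(4),np.degrees(b[2]));print(e.round(1).tolist())
b,e=fit(pts,obs,c,[.3,-.2,0,0]);print(b.round(4));print(e.round(1).tolist())
E
python3 m1.py; python3 -c "
from h import *
print({n:proj(world([0,0,104],[0.4,-.2,0]),calibration(n)) for n in ['scene','top']})
c=calibration('wrist');print(c); s=read_state();print(R.from_quat(s['orientation']).as_matrix().round(3))"
```

```text
[ 0.4545 -0.2733  0.0858] 4.914433308581572
[[-0.3, 0.2], [0.1, 0.2], [0.7, -0.4], [-0.2, -0.0], [-0.2, -0.0], [0.2, 0.8], [-0.4, -0.2], [0.2, -0.4]]
[ 0.4551 -0.2729  0.0856 -0.0049]
[[-0.2, 0.3], [-0.1, 0.3], [0.5, -0.5], [-0.2, -0.2], [-0.1, -0.0], [0.1, 0.8], [-0.3, -0.2], [0.3, -0.3]]
{'scene': array([[230.9985022 , 182.94530593]]), 'top': array([[249.674205  , 245.03945749]])}
{'mtx': array([[280.35025009,   0.        , 321.98515281],
       [  0.        , 280.35025009, 204.18582982],
       [  0.        ,   0.        ,   1.        ]]), 'eye': array([ 0.30441318, -0.63485156,  0.38417633]), 'orientation': array([-0.11805112,  0.08410347, -0.57373152,  0.8061158 ])}
[[ 0.945  0.327 -0.   ]
 [ 0.327 -0.945  0.001]
 [ 0.    -0.001 -1.   ]]
```

```bash
cat >> h.py <<'E'
B=np.array([0.4545,-0.2733,0.0858])
def go(p,head,b=None):
    "TCP target p (box mm), head deg = tool x heading in box frame; prints turn about tool z, then shift (cm) in tool axes after turn"
    b=B if b is None else b
    s=read_state();T=R.from_quat(s["orientation"]);D=R.from_euler('z',b[2]+np.radians(head))*R.from_euler('x',np.pi)
    print("turn",np.degrees((T.inv()*D).as_rotvec()).round(2),"shift cm",(100*D.inv().apply(world(p,b)[0]-s["tool_pos"])).round(2))
    print("tcp box mm",(1000*R.from_euler('z',-b[2]).apply(s["tool_pos"]-[b[0],b[1],0])).round(1),"t",s["time_s"],"F",s["wrist_force"].round(1),"gap",s["finger_gap"],"grip",s["grip_force"],"q",s["joint_positions"].round(2))
E
python3 -c "
from h import *
go([12,92,180],90)"
```

```text
turn [-5.000e-02 -4.000e-02 -7.585e+01] shift cm [45.92 27.03  2.55]
tcp box mm [-258.3 -367.2  205.5] t 0.1 F [ 0.8  0.4 -1. ] gap 0.09112227948446433 grip 0.0 q [-1.27  0.38  1.73 -0.    1.03 -0.03]
```

Request:
step_arm([
  [0.3,[0,0,0],[0,0,-6.9]],
  [0.3,[0,0,0],[0,0,-6.9]],
  [0.3,[0,0,0],[0,0,-6.9]],
  [0.3,[0,0,0],[0,0,-6.9]],
  [0.3,[0,0,0],[0,0,-6.9]],
  [0.3,[0,0,0],[0,0,-6.9]],
  [0.3,[0,0,0],[0,0,-6.9]],
  [0.3,[0,0,0],[0,0,-6.9]],
  [0.3,[0,0,0],[0,0,-6.9]],
  [0.3,[0,0,0],[0,0,-6.9]],
  [0.3,[0,0,0],[0,0,-6.9]],
], newtons=30)

```text
time_s: 1.02
tool_pos: [0.2286, -0.6614, 0.2056]
orientation: [0.674, 0.739, 0.0, -0.0]
wrist_force: [-0.9, 0.6, 0.2]
finger_gap: 0.0639
grip_force: 0.0
```

Request:
step_arm([
  [0.4,[1,0.6,0],[0,0,0]],
  [0.4,[2,1.2,0],[0,0,0]],
  [0.4,[3,1.8,0],[0,0,0]],
  [0.4,[3,1.8,0],[0,0,0]],
  [0.4,[3,1.8,0],[0,0,0]],
  [0.4,[3,1.8,0],[0,0,0]],
  [0.4,[3,1.8,0],[0,0,0]],
  [0.4,[3,1.8,0],[0,0,0]],
  [0.4,[3,1.8,0],[0,0,0]],
  [0.4,[3,1.8,0],[0,0,0]],
  [0.4,[3,1.8,0],[0,0,0]],
  [0.4,[3,1.8,0],[0,0,0]],
  [0.4,[3,1.8,0],[0,0,0]],
  [0.4,[3,1.8,0],[0,0,0]],
  [0.4,[3,1.8,0],[0,0,0]],
  [0.4,[2,1.2,0],[0,0,0]],
  [0.4,[1,0.6,0],[0,0,0]],
  [0.4,[0,0,0],[0,0,0]],
])

```text
time_s: 2.52
tool_pos: [0.459, -0.188, 0.2059]
orientation: [0.676, 0.737, 0.0, -0.0]
wrist_force: [-0.5, -0.1, 0.6]
finger_gap: 0.0549
grip_force: 0.0
```

```bash
python3 - <<'E'
from h import *
go([12,92,104],90)
c=calibration("wrist");np.save("w1.npy",c,allow_pickle=True);cv2.imwrite("pics/w1.png",grab_frame("wrist")[...,::-1])
pts=np.array([(69,77,70),(69,-77,70),(-69,-77,70),(-69,77,70),(0,50,82),(0,0,113),(12,92,116),(62,92,78)])
print(proj(world(pts,B),c).round(1).tolist())
E
```

```text
turn [-0.01 -0.01  0.04] shift cm [ 0.74  0.02 10.19]
tcp box mm [ 11.8  84.6 205.9] t 2.5167 F [-0.5 -0.1  0.6] gap 0.0548870020956238 grip 0.0 q [-0.44  0.05  2.14  0.    0.95 -0.52]
[[371.9, 199.9], [365.8, 311.8], [261.6, 311.6], [253.6, 199.7], [312.6, 225.1], [312.1, 277.9], [323.2, 197.9], [367.6, 188.9]]
```

View pics/w1.png

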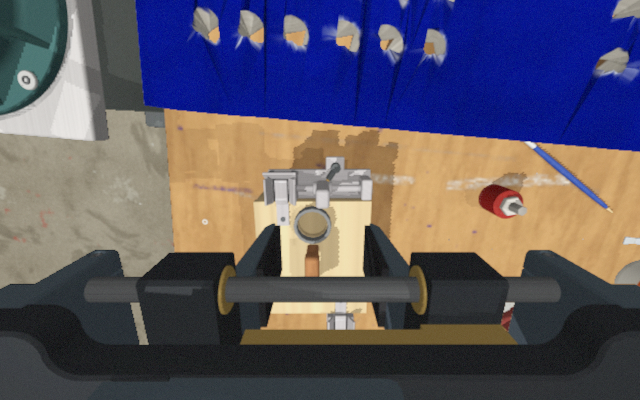

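The wrist view matches the fitted pose: tab at about (322,198), collar at (313,225). Next I'll grip the tab across box x.

Request:
step_arm([
  [0.58,[0.75,0,0],[0,0,0]],
  [0.58,[0,0,1],[0,0,0]],
  [0.58,[0,0,2],[0,0,0]],
  [0.58,[0,0,2],[0,0,0]],
  [0.58,[0,0,2],[0,0,0]],
  [0.58,[0,0,1.5],[0,0,0]],
  [0.58,[0,0,1],[0,0,0]],
  [0.58,[0,0,0.4],[0,0,0]],
  [0.58,[0,0,0],[0,0,0]],
  [0.7,[0,0,0],[0,0,0]],
  [0.8,[0,0,0],[0,0,0]],
  [0.9,[0,0,0],[0,0,0]],
  [0.9,[0,0,0],[0,0,0]],
  [0.9,[0,0,0],[0,0,0]],
  [0.9,[0,0,0],[0,0,0]],
], newtons=20)

```text
time_s: 3.82
tool_pos: [0.4589, -0.1828, 0.1082]
orientation: [0.676, 0.737, 0.0, 0.001]
wrist_force: [-2.7, 0.2, 12.9]
finger_gap: 0.0091
grip_force: 6.4
```

```bash
python3 - <<'E'
from h import *
go([12,92,104],90); print(read_state()["moment"])
a=grab_frame("wrist")[120:280,220:420,::-1];b=grab_frame("scene")[130:290,200:400,::-1]
cv2.imwrite("pics/w2.png",cv2.resize(np.vstack([np.hstack([a,b])]),None,fx=2,fy=2,interpolation=cv2.INTER_CUBIC))
E
```

```text
turn [0.09 0.05 0.06] shift cm [ 0.22 -0.02  0.42]
tcp box mm [ 12.2  89.8 108.2] t 3.8167 F [-2.7  0.2 12.9] gap 0.009065393145875487 grip 6.383753567934036 q [-0.43  0.21  2.19 -0.    0.74 -0.51]
[0.0155443  0.25432637 0.03528488]
```

View pics/w2.png

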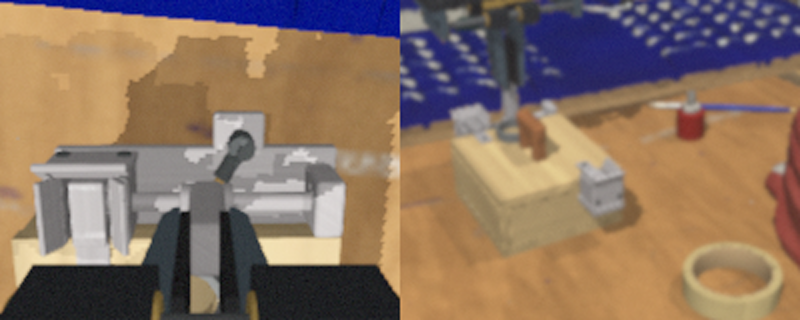

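```bash
python3 - <<'E'
from h import *
c=calibration("wrist")
s=read_state()
def p(P):return ((proj(P,c)-[220,120])*2).round(0).tolist()
print("tab top",p(world([(5,82,116),(19,82,116),(19,102,116),(5,102,116)],B)))
print("tab base",p(world([(5,82,66),(19,82,66),(12,92,66)],B)))
print("bearing top",p(world([(56,80,78),(68,80,78),(68,104,78)],B)))
T=R.from_quat(s["orientation"])
print("tips",p(s["tool_pos"]+T.apply([(x,y,.014) for x in(-.016,.016) for y in(-.0045,.0045,-.018,.018)])))
print("pad back",p(s["tool_pos"]+T.apply([(x,y,-.02) for x in(-.016,.016) for y in(-.0045,.0045)])))
print(1000*R.from_euler('z',-B[2]).apply(c["eye"]-[B[0],B[1],0]))
E
```

```text
tab top [[186.0, 276.0], [227.0, 276.0], [228.0, 221.0], [185.0, 221.0]]
tab base [[189.0, 220.0], [222.0, 220.0], [206.0, 198.0]]
bearing top [[315.0, 236.0], [345.0, 236.0], [349.0, 180.0]]
tips [[195.0, 268.0], [218.0, 268.0], [159.0, 268.0], [254.0, 268.0], [194.0, 188.0], [219.0, 188.0], [157.0, 188.0], [256.0, 188.0]]
pad back [[193.0, 317.0], [221.0, 317.0], [193.0, 224.0], [222.0, 224.0]]
[ 10.66886677 171.37406276 286.81314806]
```

```bash
python3 - <<'E'
from h import *
a=grab_frame("wrist")[185:285,262:382,::-1]
cv2.imwrite("pics/w3.png",cv2.resize(a,None,fx=6,fy=6,interpolation=cv2.INTER_CUBIC))
E
```

```text
(no output)
```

View pics/w3.png

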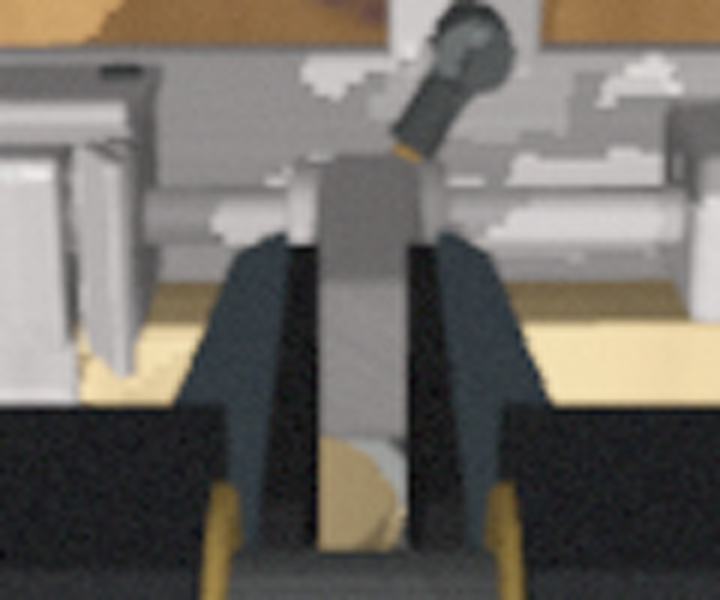

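Request:
step_arm([
  [0.9,[0,0,-0.3],[0,0,0]],
  [0.9,[0,0,0],[0,0,0]],
])

```text
time_s: 4.13
tool_pos: [0.4584, -0.1826, 0.1107]
orientation: [0.676, 0.737, 0.0, 0.0]
wrist_force: [0.6, 0.1, 0.8]
finger_gap: 0.0088
grip_force: 0.0
```

```bash
python3 - <<'E'
from h import *
go([12,92,104],90)
E
```

```text
turn [0.05 0.03 0.05] shift cm [0.19 0.03 0.67]
tcp box mm [ 11.7  90.1 110.7] t 4.1333 F [0.6 0.1 0.8] gap 0.008790611491131483 grip 0.0 q [-0.43  0.2   2.19  0.    0.75 -0.51]
```

The closed fingertips had come to rest on top of the tab, so the real tips sit about 22 mm higher than tips_ahead says. I'll reopen and go lower in short steps, watching the force.

Request:
step_arm([
  [0.67,[0.2,0,-0.8],[0,0,0]],
  [0.67,[0,0,0],[0,0,0]],
  [0.67,[0,0,0],[0,0,0]],
  [0.67,[0,0,0],[0,0,0]],
  [0.67,[0,0,0.5],[0,0,0]],
  [0.67,[0,0,0.5],[0,0,0]],
  [0.67,[0,0,0.4],[0,0,0]],
  [0.67,[0,0,0],[0,0,0]],
])

```text
time_s: 4.85
tool_pos: [0.4572, -0.1802, 0.1028]
orientation: [0.676, 0.737, -0.0, -0.001]
wrist_force: [0.2, 0.0, -0.0]
finger_gap: 0.0302
grip_force: 0.0
```

Request:
step_arm([
  [0.67,[0,0,0.4],[0,0,0]],
  [0.67,[0,0,0.4],[0,0,0]],
  [0.67,[0,0,0],[0,0,0]],
])

```text
time_s: 5.1
tool_pos: [0.4575, -0.1803, 0.0952]
orientation: [0.676, 0.737, -0.0, -0.0]
wrist_force: [0.4, 0.4, -0.1]
finger_gap: 0.03
grip_force: 0.0
```

```bash
python3 - <<'E'
from h import *
go([12,92,86],90)
c=calibration("wrist");s=read_state();T=R.from_quat(s["orientation"])
for d in (.014,.003,-.008):
  print(d,(6*(proj(s["tool_pos"]+T.apply([(.016,-.015,d),(.016,.015,d),(-.016,.015,d)]),c)-[262,185])).round(0).tolist())
print("tab top",(6*(proj(world([(5,82,116),(19,82,116),(19,102,116),(5,102,116)],B),c)-[262,185])).round(0).tolist())
cv2.imwrite("pics/w5.png",cv2.resize(grab_frame("wrist")[185:285,262:382,::-1],None,fx=6,fy=6,interpolation=cv2.INTER_CUBIC))
E
```

```text
turn [-0.05 -0.03  0.05] shift cm [-0.04  0.1   0.92]
tcp box mm [11.  92.4 95.2] t 5.1 F [ 0.4  0.4 -0.1] gap 0.02997105791587717 grip 0.0 q [-0.42  0.23  2.19  0.    0.72 -0.51]
0.014 [[245.0, 175.0], [493.0, 175.0], [487.0, 415.0]]
0.003 [[238.0, 206.0], [500.0, 206.0], [493.0, 457.0]]
-0.008 [[231.0, 240.0], [508.0, 241.0], [501.0, 504.0]]
tab top [[313.0, 518.0], [446.0, 518.0], [449.0, 344.0], [312.0, 344.0]]
```

View pics/w5.png

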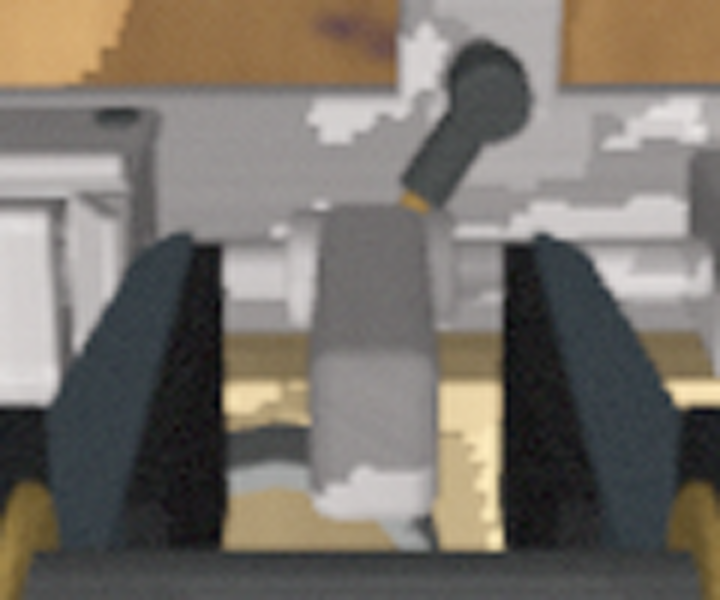

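The pads are open around the tab, with their inner edges at columns 220 and 505 and the tab at 312–435. The tip row of about 240 confirms that the tips lie about 8 mm behind the reported TCP. I'll go lower and grip.

Request:
step_arm([
  [0.67,[0,0.1,0.3],[0,0,0]],
  [0.67,[0,0,0.4],[0,0,0]],
  [0.67,[0,0,0.2],[0,0,0]],
  [0.75,[0,0,0],[0,0,0]],
  [0.9,[0,0,0],[0,0,0]],
  [0.9,[0,0,0],[0,0,0]],
  [0.9,[0,0,0],[0,0,0]],
  [0.9,[0,0,0],[0,0,0]],
], newtons=20)

```text
time_s: 5.82
tool_pos: [0.4588, -0.1804, 0.0871]
orientation: [0.676, 0.737, -0.0, -0.0]
wrist_force: [-1.2, -0.4, -0.5]
finger_gap: 0.014
grip_force: 20.0
```

Request:
step_arm([
  [0.9,[0,0.15,0],[0,0,0]],
  [0.9,[0,0.25,0],[0,0,0]],
  [0.9,[0,0.25,0],[0,0,0]],
  [0.9,[0,0.25,0],[0,0,0]],
  [0.9,[0,0.25,0],[0,0,0]],
  [0.9,[0,0.25,0],[0,0,0]],
  [0.9,[0,0.25,0],[0,0,0]],
  [0.9,[0,0.25,0],[0,0,0]],
  [0.9,[0,0.25,0],[0,0,0]],
  [0.9,[0,0.25,0],[0,0,0]],
  [0.9,[0,0.25,0],[0,0,0]],
  [0.9,[0,0.25,0],[0,0,0]],
  [0.9,[0,0.1,0],[0,0,0]],
  [0.9,[0,0,0],[0,0,0]],
  [0.9,[0,0,0],[0,0,0]],
])

```text
time_s: 7.07
tool_pos: [0.4886, -0.1777, 0.0871]
orientation: [0.676, 0.737, -0.0, -0.0]
wrist_force: [-1.3, 3.1, 2.0]
finger_gap: 0.014
grip_force: 20.0
```

Request:
step_arm([
  [0.65,[0,0,0],[0,0,0]],
  [0.6,[0,0,0],[0,0,0]],
  [0.6,[0,0,0],[0,0,0]],
  [0.6,[0,0,-1],[0,0,0]],
  [0.6,[0,0,-2],[0,0,0]],
  [0.6,[0,0,-2],[0,0,0]],
  [0.5,[0,0,0],[0,0,0]],
])

```text
time_s: 7.65
tool_pos: [0.4907, -0.1786, 0.1409]
orientation: [0.676, 0.737, 0.001, 0.002]
wrist_force: [0.4, -0.9, 1.8]
finger_gap: 0.0406
grip_force: 0.0
```

```bash
python3 - <<'E'
from h import *
go([0,0,76],90)
c=calibration("wrist");f=grab_frame("wrist");cv2.imwrite("pics/w6.png",f[...,::-1])
print("tab top home/out",proj(world([(12,92,116),(42,92,116),(12,92,66),(42,92,66)],B),c).round(0).tolist())
E
```

```text
turn [0.25 0.13 0.05] shift cm [-9.13 -4.42  6.49]
tcp box mm [ 44.2  91.3 140.9] t 7.65 F [ 0.4 -0.9  1.8] gap 0.040608132069317016 grip 0.0 q [-0.39  0.19  2.13 -0.    0.82 -0.48]
tab top home/out [[282.0, 228.0], [320.0, 228.0], [289.0, 209.0], [320.0, 209.0]]
```

View pics/w6.png

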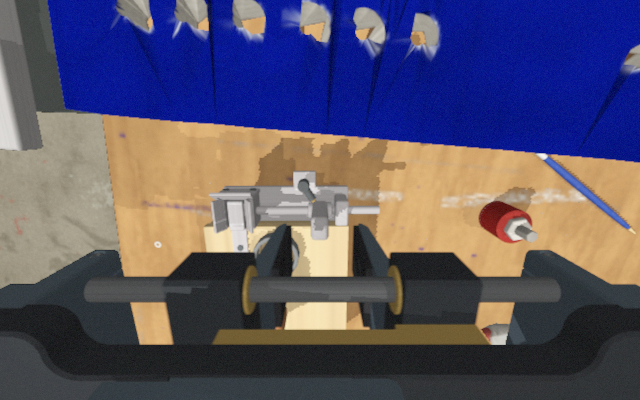

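The pin has snapped open: the tab is at (320,228) and the rod sticks out past the bearing. Next is the handle.

Request:
step_arm([
  [0.45,[-1,-0.5,0],[0,0,0]],
  [0.45,[-1.8,-0.9,0],[0,0,0]],
  [0.45,[-1.8,-0.9,0],[0,0,0]],
  [0.45,[-1.8,-0.9,0],[0,0,0]],
  [0.45,[-1.8,-0.9,0],[0,0,0]],
  [0.45,[-0.9,-0.3,0],[0,0,0]],
  [0.45,[0,0,0],[0,0,0]],
  [0.45,[0,0,0],[0,0,0]],
])

```text
time_s: 8.37
tool_pos: [0.4525, -0.2723, 0.1366]
orientation: [0.676, 0.737, -0.0, -0.0]
wrist_force: [-0.5, -0.0, 0.7]
finger_gap: 0.05
grip_force: 0.0
```

```bash
python3 - <<'E'
from h import *
go([0,0,76],90)
E
```

```text
turn [-0.03 -0.03 -0.01] shift cm [-0.12  0.19  6.06]
tcp box mm [ -1.9   1.2 136.6] t 8.3667 F [-0.5 -0.   0.7] gap 0.0500399860737948 grip 0.0 q [-0.59  0.21  2.11  0.    0.82 -0.67]
```

Request:
step_arm([
  [0.45,[-0.1,0.2,0.5],[0,0,0]],
  [0.45,[0,0,1],[0,0,0]],
  [0.45,[0,0,1.2],[0,0,0]],
  [0.45,[0,0,1.2],[0,0,0]],
  [0.45,[0,0,1],[0,0,0]],
  [0.45,[0,0,0.7],[0,0,0]],
  [0.45,[0,0,0.4],[0,0,0]],
  [0.45,[0,0,0],[0,0,0]],
])

```text
time_s: 9.03
tool_pos: [0.4544, -0.2727, 0.0759]
orientation: [0.676, 0.737, -0.0, -0.001]
wrist_force: [0.4, 0.2, 0.4]
finger_gap: 0.05
grip_force: 0.0
```

Request:
step_arm([
  [0.7,[0,0,0],[0,0,0]],
  [0.9,[0,0,0],[0,0,0]],
  [0.9,[0,0,0],[0,0,0]],
  [0.9,[0,0,0],[0,0,0]],
  [0.9,[0,0,0],[0,0,0]],
  [0.9,[0,0,0],[0,0,0]],
], newtons=40)

```text
time_s: 9.53
tool_pos: [0.455, -0.2732, 0.0773]
orientation: [0.676, 0.737, 0.0, 0.0]
wrist_force: [-0.1, 0.7, 3.8]
finger_gap: 0.0159
grip_force: 40.0
```

```bash
python3 - <<'E'
from h import *
go([0,0,76],90)
E
```

```text
turn [0.02 0.02 0.06] shift cm [-0.01 -0.05  0.13]
tcp box mm [ 0.5  0.1 77.3] t 9.5333 F [-0.1  0.7  3.8] gap 0.015907645532097222 grip 39.99796807765961 q [-0.58  0.32  2.12 -0.    0.7  -0.67]
```

Request:
step_arm([
  [0.9,[0,0,-0.3],[0,0,0]],
  [0.9,[0,0,-0.5],[0,0,0]],
  [0.9,[0,0,-0.7],[0,0,0]],
  [0.9,[0,0,-0.8],[0,0,0]],
  [0.9,[0,0,-0.8],[0,0,0]],
  [0.9,[0,0,-0.8],[0,0,0]],
  [0.9,[0,0,-0.8],[0,0,0]],
  [0.9,[0,0,-0.8],[0,0,0]],
  [0.9,[0,0,-0.8],[0,0,0]],
  [0.9,[0,0,-0.8],[0,0,0]],
  [0.9,[0,0,-0.8],[0,0,0]],
  [0.9,[0,0,-0.6],[0,0,0]],
  [0.9,[0,0,-0.3],[0,0,0]],
  [0.9,[0,0,0],[0,0,0]],
])

```text
time_s: 10.7
tool_pos: [0.4552, -0.2732, 0.1658]
orientation: [0.676, 0.737, 0.0, 0.0]
wrist_force: [-0.9, -0.2, -5.3]
finger_gap: 0.0157
grip_force: 40.0
```

```bash
python3 - <<'E'
from h import *
go([0,0,170],-90)
E
```

```text
turn [-5.0000e-02  7.0000e-02 -1.7995e+02] shift cm [ 0.    0.07 -0.42]
tcp box mm [  0.7   0.  165.8] t 10.7 F [-0.9 -0.2 -5.3] gap 0.015658579628766742 grip 39.996591210365295 q [-0.58  0.17  2.1   0.    0.87 -0.67]
```

Request:
step_arm([
  [0.9,[0,0,0],[0,0,2]],
  [0.9,[0,0,0],[0,0,4]],
  [0.9,[0,0,0],[0,0,5]],
  [0.9,[0,0,0],[0,0,5]],
  [0.9,[0,0,0],[0,0,5]],
  [0.9,[0,0,0],[0,0,5]],
  [0.9,[0,0,0],[0,0,5]],
  [0.9,[0,0,0],[0,0,5]],
  [0.9,[0,0,0],[0,0,5]],
  [0.9,[0,0,0],[0,0,5]],
  [0.9,[0,0,0],[0,0,5]],
  [0.9,[0,0,0],[0,0,5]],
  [0.9,[0,0,0],[0,0,5]],
  [0.9,[0,0,0],[0,0,5]],
  [0.9,[0,0,0],[0,0,5]],
  [0.9,[0,0,0],[0,0,5]],
  [0.9,[0,0,0],[0,0,5]],
  [0.9,[0,0,0],[0,0,5]],
  [0.9,[0,0,0],[0,0,5]],
  [0.9,[0,0,0],[0,0,5]],
])

```text
time_s: 12.37
tool_pos: [0.4546, -0.2729, 0.1645]
orientation: [1.0, -0.011, -0.0, -0.0]
wrist_force: [-0.4, -0.9, -2.4]
finger_gap: 0.0155
grip_force: 40.0
```

Request:
step_arm([
  [0.9,[0,0,0],[0,0,5]],
  [0.9,[0,0,0],[0,0,5]],
  [0.9,[0,0,0],[0,0,5]],
  [0.9,[0,0,0],[0,0,5]],
  [0.9,[0,0,0],[0,0,5]],
  [0.9,[0,0,0],[0,0,5]],
  [0.9,[0,0,0],[0,0,5]],
  [0.9,[0,0,0],[0,0,5]],
  [0.9,[0,0,0],[0,0,5]],
  [0.9,[0,0,0],[0,0,5]],
  [0.9,[0,0,0],[0,0,5]],
  [0.9,[0,0,0],[0,0,5]],
  [0.9,[0,0,0],[0,0,5]],
  [0.9,[0,0,0],[0,0,5]],
  [0.9,[0,0,0],[0,0,5]],
  [0.9,[0,0,0],[0,0,5]],
  [0.9,[0,0,0],[0,0,3]],
  [0.9,[0,0,0],[0,0,1]],
  [0.9,[0,0,0],[0,0,0]],
  [0.9,[0,0,0],[0,0,0]],
])

```text
time_s: 14.03
tool_pos: [0.4548, -0.273, 0.1648]
orientation: [0.738, -0.675, -0.0, 0.0]
wrist_force: [-0.4, -0.1, -3.3]
finger_gap: 0.0156
grip_force: 40.0
```

```bash
python3 - <<'E'
from h import *
go([0,0,77],-90)
b=B
f=grab_frame("top");c=calibration("top")
p=proj(world([0,0,150],B),c)[0].round().astype(int);print(p)
f=f[170:270,215:345,::-1]
cv2.imwrite("pics/t7.png",cv2.resize(f,None,fx=6,fy=6,interpolation=cv2.INTER_CUBIC))
E
```

```text
turn [0.02 0.01 0.15] shift cm [0.03 0.03 8.78]
tcp box mm [  0.3   0.3 164.8] t 14.0333 F [-0.4 -0.1 -3.3] gap 0.01555004910240115 grip 39.9966698884964 q [-0.58  0.17  2.1  -0.    0.87  2.47]
[281 219]
```

View pics/t7.png

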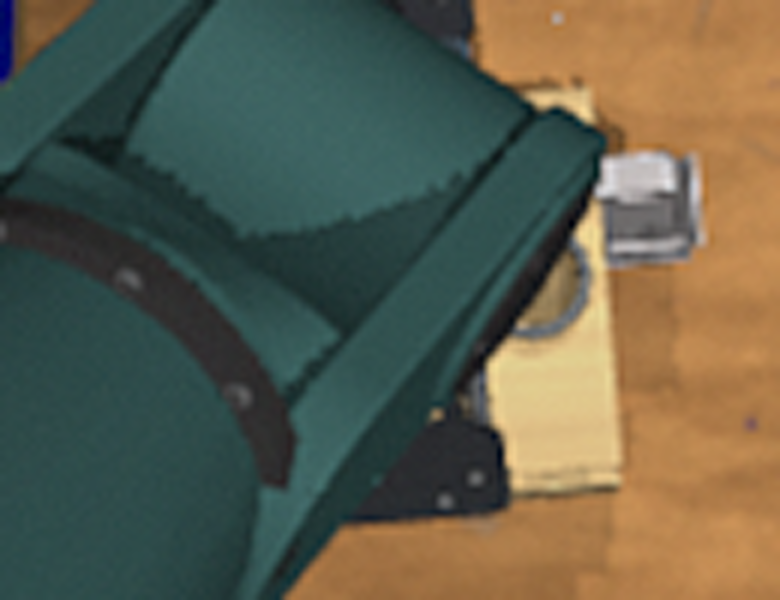

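The raised cover is now turned with its collar on the -y side, at about (550,290), and its lug lines up with the plain saddle at (650,175). Lowering it now.

Request:
step_arm([
  [0.9,[0.03,0.03,0.4],[0,0,0.15]],
  [0.9,[0,0,0.8],[0,0,0]],
  [0.9,[0,0,0.8],[0,0,0]],
  [0.9,[0,0,0.8],[0,0,0]],
  [0.9,[0,0,0.8],[0,0,0]],
  [0.9,[0,0,0.8],[0,0,0]],
  [0.9,[0,0,0.6],[0,0,0]],
  [0.9,[0,0,0.4],[0,0,0]],
  [0.9,[0,0,0.4],[0,0,0]],
  [0.9,[0,0,0.3],[0,0,0]],
  [0.9,[0,0,0],[0,0,0]],
])

```text
time_s: 15.0
tool_pos: [0.4548, -0.2735, 0.1039]
orientation: [0.736, -0.677, 0.0, 0.0]
wrist_force: [-0.7, -0.6, -0.4]
finger_gap: 0.0159
grip_force: 40.0
```

Request:
step_arm([
  [0.9,[0,0,0.3],[0,0,0]],
  [0.9,[0,0,0.3],[0,0,0]],
  [0.9,[0,0,0.3],[0,0,0]],
  [0.9,[0,0,0],[0,0,0]],
])

```text
time_s: 15.33
tool_pos: [0.4555, -0.2742, 0.0956]
orientation: [0.736, -0.677, 0.001, -0.0]
wrist_force: [1.0, -4.5, 4.3]
finger_gap: 0.0159
grip_force: 40.0
```

```bash
python3 - <<'E'
from h import *
go([0,0,77],-90);print(read_state()["moment"])
E
```

```text
turn [-0.09 -0.09 -0.09] shift cm [-0.1   0.09  1.86]
tcp box mm [ 0.9 -1.  95.6] t 15.3333 F [ 1.  -4.5  4.3] gap 0.015929354695912473 grip 40.00367045402527 q [-0.59  0.28  2.12 -0.    0.74  2.47]
[-0.19034721  0.24256944 -0.15715816]
```

Request:
step_arm([
  [0.9,[0.15,-0.05,-0.1],[0,0,0]],
  [0.9,[0,0,0],[0,0,0]],
  [0.9,[0,0,0.3],[0,0,0]],
  [0.9,[0,0,0.3],[0,0,0]],
  [0.9,[0,0,0],[0,0,0]],
])

```text
time_s: 15.75
tool_pos: [0.4561, -0.2758, 0.0916]
orientation: [0.736, -0.676, 0.001, 0.0]
wrist_force: [-9.5, -0.5, 28.2]
finger_gap: 0.0156
grip_force: 40.0
```

```bash
python3 - <<'E'
from h import *
go([0,0,77],-90);print(read_state()["moment"])
E
```

```text
turn [-0.05 -0.09 -0.05] shift cm [-0.26  0.14  1.46]
tcp box mm [ 1.4 -2.6 91.6] t 15.75 F [-9.5 -0.5 28.2] gap 0.015591609095464294 grip 40.00841438770294 q [-0.59  0.29  2.12 -0.    0.73  2.47]
[-0.05692625  1.7619663   0.21844211]
```

Request:
step_arm([
  [0.9,[0,0,-0.5],[0,0,0]],
  [0.9,[-0.03,0.18,0],[0,0,0]],
  [0.9,[0,0,0],[0,0,0]],
  [0.9,[0,0,0.3],[0,0,0]],
  [0.9,[0,0,0.2],[0,0,0]],
  [0.9,[0,0,0],[0,0,0]],
])

```text
time_s: 16.25
tool_pos: [0.4543, -0.2755, 0.0915]
orientation: [0.736, -0.677, 0.001, -0.0]
wrist_force: [-7.4, 0.4, 28.2]
finger_gap: 0.0159
grip_force: 40.0
```

```bash
python3 - <<'E'
from h import *
go([0,0,77],-90);print(read_state()["moment"])
E
```

```text
turn [-0.07 -0.07 -0.1 ] shift cm [-0.22 -0.04  1.45]
tcp box mm [-0.4 -2.2 91.5] t 16.25 F [-7.4  0.4 28.2] gap 0.01589270691513888 grip 40.003793835639954 q [-0.59  0.29  2.12 -0.    0.73  2.47]
[ 0.07620866  1.33170194 -0.19120477]
```

```bash
python3 - <<'E'
from h import *
sc=grab_frame("scene")[160:260,215:325,::-1];w=grab_frame("wrist")[170:270,260:390,::-1]
r=lambda a,k:cv2.resize(a,None,fx=k,fy=k,interpolation=cv2.INTER_CUBIC)
S=r(sc,5);W=r(w,2);can=np.zeros((500,812,3),np.uint8);can[:,:550]=S;can[:200,550:810]=W
cv2.imwrite("pics/c8.png",can[:,:800])
cs=calibration("scene")
p=lambda P:(5*(proj(world(P,B),cs)-[215,160])).round().tolist()
print("tab home",p([(12,92,116),(12,92,66)]),"out",p([(42,92,116),(42,92,66)]))
L=14.5
print("plate -y top edge",p([(-69,-79,70+L),(69,-79,70+L),(69,75,70+L),(-69,75,70+L)]))
print("rim",p([(-70,-75,60),(70,-75,60)]))
cw=calibration("wrist");q=lambda P:(2*(proj(world(P,B),cw)-[260,170])+[550,0]).round().tolist()
print("wrist: lug",q([(35,-94,60+L),(35,-106+0,70+L)]),"saddle cheeks top",q([(26,-92,78),(44,-92,78),(35,-106,78)]),"edge",q([(-69,-79,84.5),(69,-79,84.5)]))
E
```

```text
tab home [[191.0, 53.0], [198.0, 149.0]] out [[250.0, 41.0], [256.0, 135.0]]
plate -y top edge [[167.0, 319.0], [475.0, 235.0], [320.0, 102.0], [42.0, 166.0]]
rim [[166.0, 368.0], [473.0, 280.0]]
wrist: lug [[563.0, -132.0], [554.0, -176.0]] saddle cheeks top [[589.0, -126.0], [533.0, -126.0], [558.0, -173.0]] edge [[885.0, -84.0], [453.0, -84.0]]
```

View pics/c8.png

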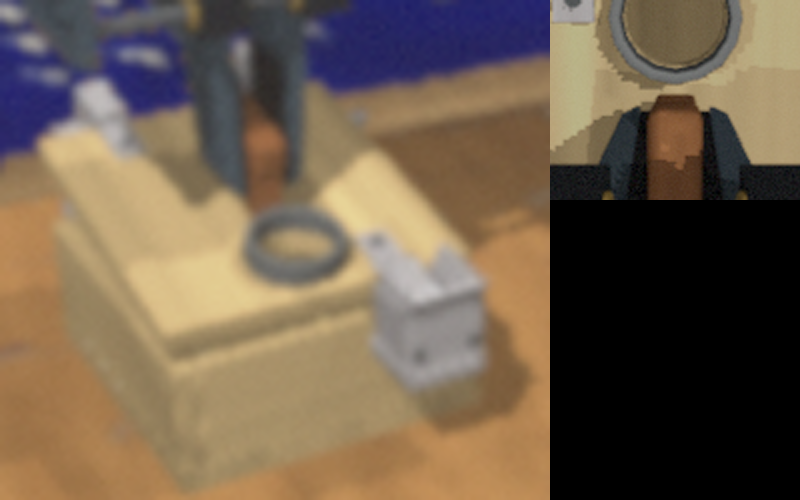

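The tenth picture is viewed. It shows the cover tilted in the grip: the collar-side plate corner is low at (165,340), where 319 was predicted, and the pin-side corner is high at (40,140), where 166 was predicted. I'll work out the tilt from the collar in the wrist view.

```bash
cat >> h.py <<'E'
def cov(p,th,s=None,g=(0,0,104-77)):
    "cover point (box-frame mm as if lying, grip at z104), pitched th deg about bar axis (x), -> world, held by present tool"
    s=s or read_state();T=R.from_quat(s["orientation"])
    v=R.from_euler('x',th,degrees=True).apply(np.atleast_2d(p)-[0,0,104.])   # cover axes, about bar
    # tool axes: x=-cover y, y=-cover x, z=-cover z ; bar centre at tool (g)
    t=np.c_[-v[:,1],-v[:,0],-v[:,2]]/1000+[0,0,-g[2]/1000.]
    return s["tool_pos"]+T.apply(t)
E
python3 - <<'E'
from h import *
c=calibration("wrist");cs=calibration("scene")
a=np.linspace(0,2*np.pi,73);ring=np.c_[22*np.cos(a),-50+22*np.sin(a),0*a+82]
for th in (0,3,6,9,12):
    q=proj(cov(ring,th),c)
    k=proj(cov([(-69,-77,70),(-69,77,70),(69,77,70),(69,-77,70)],th),cs)
    print(th,"cols",q[:,0].min().round(),q[:,0].max().round(),"rows",q[:,1].min().round(),q[:,1].max().round(),"scene",(5*(k-[215,160])).round().tolist())
print("box",(5*(proj(world([(-70,-75,0),(-70,-75,60),(26,-108,88)],B),cs)-[215,160])).round().tolist())
E
```

```text
0 cols 285.0 355.0 rows 137.0 206.0 scene [[166.0, 319.0], [41.0, 167.0], [319.0, 102.0], [474.0, 235.0]]
3 cols 286.0 355.0 rows 138.0 207.0 scene [[165.0, 326.0], [39.0, 157.0], [318.0, 93.0], [472.0, 241.0]]
6 cols 286.0 354.0 rows 140.0 209.0 scene [[164.0, 332.0], [37.0, 147.0], [316.0, 84.0], [470.0, 247.0]]
9 cols 287.0 354.0 rows 143.0 210.0 scene [[163.0, 337.0], [35.0, 138.0], [314.0, 75.0], [468.0, 253.0]]
12 cols 287.0 353.0 rows 145.0 211.0 scene [[161.0, 342.0], [33.0, 129.0], [313.0, 67.0], [465.0, 258.0]]
box [[178.0, 491.0], [166.0, 368.0], [417.0, 283.0]]
```

Request:
step_arm([
  [0.9,[0,0,-0.5],[0,0,0]],
  [0.9,[0,0,-1],[0,0,0]],
  [0.9,[0,0,-1.2],[0,0,0]],
  [0.9,[0,0,-1],[0,0,0]],
  [0.9,[0,0,-0.5],[0,0,0]],
  [0.9,[0,0,0],[0,0,0]],
  [0.9,[0,0,0],[0,0,0]],
], newtons=60)

```text
time_s: 16.93
tool_pos: [0.4531, -0.2743, 0.1316]
orientation: [0.736, -0.677, -0.0, -0.0]
wrist_force: [0.8, 0.1, -3.7]
finger_gap: 0.0158
grip_force: 60.0
```

```bash
cat > ring.py <<'E'
from h import *
s=read_state();c=calibration("wrist");f=grab_frame("wrist");fs=grab_frame("scene");cs=calibration("scene")
hsv=cv2.cvtColor(f,cv2.COLOR_RGB2HSV).astype(int);m=(hsv[...,1]<75)&(hsv[...,2]<175)
m[:120]=0;m[222:]=0;m[:,:275]=0;m[:,370:]=0
n,l,st,_=cv2.connectedComponentsWithStats(m.astype(np.uint8));print("comps",[x.tolist() for x in st[1:] if x[4]>150])
def score(th,dx=0):
    # mean edge contrast along plate outline in scene view
    g=cv2.GaussianBlur(cv2.cvtColor(fs,cv2.COLOR_RGB2LAB),(0,0),.6).astype(np.float32)
    tot=0
    for A,Bp in (((-69,-77,70),(-69,77,70)),((-69,-77,70),(25,-77,70))):
        t=np.linspace(.05,.95,60)[:,None];P=np.array(A)*(1-t)+np.array(Bp)*t
        q=proj(cov(P,th,s),cs);d=q[-1]-q[0];nn=np.array([-d[1],d[0]])/np.hypot(*d)
        sm=lambda k:cv2.remap(g,(q+k*nn)[:,0].astype(np.float32)[:,None],(q+k*nn)[:,1].astype(np.float32)[:,None],cv2.INTER_LINEAR)[:,0]
        tot+=np.abs((sm(.8)-sm(-.8)).mean(0)).sum()
    return tot
print("scene score",{th:round(float(score(th)),1) for th in range(-6,16,1)})
a=np.linspace(0,2*np.pi,73);ring=np.c_[22*np.cos(a),-50+22*np.sin(a),0*a+82]
for th in (0,8):
    q=proj(cov(ring,th,s),c);print(th,q.min(0).round(1),q.max(0).round(1))
go([0,-3,77],-90)
E
python3 ring.py
```

```text
comps [[275, 120, 26, 62, 609], [289, 144, 67, 68, 1382]]
scene score {-6: 23.5, -5: 30.1, -4: 36.6, -3: 42.4, -2: 47.0, -1: 50.5, 0: 51.6, 1: 50.2, 2: 45.9, 3: 39.1, 4: 34.8, 5: 41.8, 6: 49.8, 7: 55.5, 8: 58.7, 9: 59.6, 10: 57.8, 11: 54.3, 12: 49.8, 13: 45.1, 14: 40.9, 15: 37.5}
0 [285.  136.6] [355.3 206.4]
8 [286.5 141.8] [353.9 209.5]
turn [ 0.05  0.05 -0.09] shift cm [ 0.22 -0.17  5.43]
tcp box mm [ -1.7  -0.8 131.3] t 17.0333 F [ 0.2  0.9 -4.5] gap 0.015492926757273848 grip 59.997721910476685 q [-0.59  0.22  2.11  0.    0.81  2.47]
```

Request:
step_arm([
  [0.9,[0,0,0],[0,2,0]],
  [0.9,[0,0,0],[0,3.5,0]],
  [0.9,[0,0,0],[0,3.5,0]],
  [0.9,[0,0,0],[0,0,0]],
  [0.9,[0,0,0],[0,0,0]],
])

```text
time_s: 17.45
tool_pos: [0.4532, -0.2742, 0.1316]
orientation: [0.734, -0.674, 0.057, 0.053]
wrist_force: [-0.0, -2.9, -4.9]
finger_gap: 0.0157
grip_force: 60.0
```

```bash
cat > bar.py <<'E'
from h import *
# cover pose in box frame for tilt th, y offset e (mm); target bar (0.5,-1.1,104)
def bar(th,e=1.2):
    s=read_state();f=lambda p:1000*R.from_euler('z',-B[2]).apply(cov(p,th,s)-[B[0],B[1],0])
    b=f([0,e,104])[0];y=f([0,100,104])[0]-f([0,0,104])[0];x=f([100,0,104])[0]-f([0,0,104])[0]
    T=R.from_quat(s["orientation"]);D=R.from_euler('z',B[2])
    d=np.array([0.5,-1.1,104])-b
    tl=lambda v:(T.inv().apply(D.apply(v))/10).round(2)
    print("bar",b.round(1),"pitch",np.degrees(np.arcsin(y[2]/100)).round(2),"roll",np.degrees(np.arcsin(x[2]/100)).round(2),"yaw",np.degrees(np.arctan2(x[1],x[0])).round(2))
    print("horizontal move, cm tool",tl([d[0],d[1],0]),"1cm down",tl([0,0,-10]),"dz",d[2].round(1))
E
python3 ring.py; python3 -c "
from bar import *
bar(8.8)"
```

```text
comps [[275, 120, 27, 62, 804], [289, 145, 67, 67, 1387]]
scene score {-6: 24.0, -5: 25.2, -4: 23.5, -3: 21.2, -2: 27.6, -1: 33.9, 0: 39.5, 1: 43.5, 2: 45.4, 3: 43.9, 4: 39.4, 5: 32.2, 6: 28.8, 7: 33.3, 8: 37.6, 9: 38.9, 10: 37.3, 11: 34.4, 12: 31.1, 13: 28.7, 14: 27.7, 15: 27.9}
0 [285.  136.6] [355.4 206.4]
8 [286.6 141.8] [354.  209.5]
turn [ 0.04 -8.88 -0.09] shift cm [ 0.19 -0.13  5.47]
tcp box mm [ -1.3  -1.1 131.7] t 17.55 F [-0.  -0.  -4.3] gap 0.01575283699969664 grip 59.99760389328003 q [-0.52  0.19  2.16 -0.2   0.71  2.68]
bar [ -1.2   4.3 158.4] pitch -0.08 roll -0.03 yaw -0.09
horizontal move, cm tool [ 0.53 -0.17  0.08] 1cm down [-0.15 -0.    0.99] dz -54.4
```

Request:
step_arm([
  [0.9,[0.53,-0.17,0.08],[0,0,0]],
  [0.9,[0,0,0],[0,0,0]],
  [0.9,[-0.15,0,1],[0,0,0]],
  [0.9,[-0.15,0,1],[0,0,0]],
  [0.9,[-0.07,0,0.5],[0,0,0]],
  [0.9,[0,0,0],[0,0,0]],
  [0.9,[-0.04,0,0.3],[0,0,0]],
  [0.9,[-0.04,0,0.3],[0,0,0]],
  [0.9,[-0.04,0,0.3],[0,0,0]],
  [0.9,[0,0,0],[0,0,0]],
])

```text
time_s: 18.38
tool_pos: [0.4564, -0.2807, 0.0981]
orientation: [0.734, -0.675, 0.059, 0.053]
wrist_force: [-1.1, -1.0, 4.3]
finger_gap: 0.0158
grip_force: 60.0
```

```bash
python3 -c "
from bar import *
bar(8.8); go([0,0,77],-90)"
```

```text
bar [  1.2  -2.1 124.8] pitch -0.27 roll 0.08 yaw -0.07
horizontal move, cm tool [-0.1   0.07 -0.02] 1cm down [-0.16  0.    0.99] dz -20.8
turn [-0.08 -9.07 -0.08] shift cm [-0.76  0.12  2.11]
tcp box mm [ 1.2 -7.6 98.1] t 18.3833 F [-1.1 -1.   4.3] gap 0.015845341072806635 grip 60.00210642814636 q [-0.53  0.26  2.16 -0.21  0.64  2.7 ]
```

Request:
step_arm([
  [0.9,[0.06,0,-0.4],[0,0,0]],
  [0.9,[-0.1,0.07,0],[0,0,0]],
  [0.9,[0,0,0],[0,0,0]],
  [0.9,[0,0,0],[0,0,0]],
])

```text
time_s: 18.72
tool_pos: [0.4547, -0.2793, 0.1016]
orientation: [0.734, -0.675, 0.058, 0.053]
wrist_force: [0.8, 0.0, -3.2]
finger_gap: 0.0156
grip_force: 60.0
```

```bash
python3 -c "
from bar import *
bar(8.8);s=read_state();print(s['wrist_force'].round(2),s['moment'].round(3))"
```

```text
bar [ -0.3  -0.5 128.3] pitch -0.19 roll -0.0 yaw -0.1
horizontal move, cm tool [ 0.06 -0.08  0.01] 1cm down [-0.16 -0.    0.99] dz -24.3
[ 0.84  0.02 -3.23] [ 0.353 -0.011  0.015]
```

Request:
step_arm([
  [0.9,[-0.04,0,0.3],[0,0,0]],
  [0.9,[-0.04,0,0.3],[0,0,0]],
  [0.9,[0,0,0],[0,0,0]],
  [0.9,[0,0,0],[0,0,0]],
])

```text
time_s: 19.05
tool_pos: [0.4554, -0.2799, 0.0958]
orientation: [0.734, -0.675, 0.058, 0.053]
wrist_force: [-0.9, 1.8, 4.8]
finger_gap: 0.0158
grip_force: 60.0
```

```bash
python3 -c "
from bar import *
bar(8.8);s=read_state();print(s['wrist_force'].round(2),s['moment'].round(3))"
```

```text
bar [  0.3  -1.2 122.4] pitch -0.25 roll 0.05 yaw -0.08
horizontal move, cm tool [-0.01 -0.02 -0.  ] 1cm down [-0.16  0.    0.99] dz -18.4
[-0.9  1.8  4.8] [-0.2   -0.171  0.018]
```

Request:
step_arm([
  [0.9,[0.04,0,-0.2],[0,0,0]],
  [0.9,[-0.08,0.1,0],[0,0,0]],
  [0.9,[-0.03,0,0.2],[0,0,0]],
  [0.9,[-0.04,0,0.3],[0,0,0]],
  [0.9,[0,0,0],[0,0,0]],
  [0.9,[0,0,0],[0,0,0]],
])

```text
time_s: 19.55
tool_pos: [0.4541, -0.2791, 0.0925]
orientation: [0.734, -0.675, 0.058, 0.053]
wrist_force: [-1.8, 3.0, 5.1]
finger_gap: 0.016
grip_force: 60.0
```

```bash
python3 -c "
from bar import *
bar(8.8);s=read_state();print(s['wrist_force'].round(2),s['moment'].round(3))"; python3 ring.py
```

```text
bar [ -0.9  -0.3 119.2] pitch -0.22 roll 0.03 yaw -0.08
horizontal move, cm tool [ 0.08 -0.14  0.01] 1cm down [-0.16  0.    0.99] dz -15.2
[-1.84  3.04  5.07] [ 0.022 -0.137  0.008]
comps [[275, 120, 24, 57, 488], [287, 140, 70, 70, 1524]]
scene score {-6: 20.1, -5: 25.3, -4: 28.7, -3: 29.1, -2: 26.7, -1: 22.1, 0: 16.8, 1: 16.2, 2: 18.2, 3: 19.5, 4: 19.9, 5: 20.5, 6: 21.9, 7: 24.6, 8: 28.5, 9: 32.8, 10: 36.5, 11: 38.8, 12: 38.7, 13: 35.9, 14: 31.3, 15: 26.4}
0 [285.  136.7] [355.3 206.4]
8 [286.5 141.9] [354.  209.6]
turn [-0.03 -9.03 -0.09] shift cm [-0.28 -0.09  1.56]
tcp box mm [-0.9 -5.8 92.6] t 19.65 F [-0.8  2.5  4.8] gap 0.01578571401963707 grip 60.00134825706482 q [-0.53  0.26  2.16 -0.22  0.63  2.7 ]
```

Request:
step_arm([
  [0.9,[0,0,-0.3],[0,0,0]],
  [0.9,[-0.05,-0.1,0],[0,0,0]],
  [0.9,[0,0,0],[0,0,0]],
  [0.9,[-0.03,0,0.2],[0,0,0]],
  [0.9,[-0.03,0,0.2],[0,0,0]],
  [0.9,[-0.03,0,0.2],[0,0,0]],
  [0.9,[-0.03,0,0.2],[0,0,0]],
  [0.9,[0,0,0],[0,0,0]],
], newtons=6)

```text
time_s: 20.32
tool_pos: [0.455, -0.2784, 0.0873]
orientation: [0.734, -0.675, 0.058, 0.053]
wrist_force: [-0.6, -0.8, 4.0]
finger_gap: 0.0157
grip_force: 6.0
```

```bash
python3 -c "
from bar import *
bar(8.8);s=read_state();print(s['wrist_force'].round(2),s['moment'].round(3),s['grip_force'])"; python3 ring.py|head -1
```

```text
bar [  0.    0.3 113.9] pitch -0.23 roll 0.02 yaw -0.09
horizontal move, cm tool [ 0.14 -0.05  0.02] 1cm down [-0.16  0.    0.99] dz -9.9
[-0.62 -0.83  3.97] [0.048 0.219 0.043] 6.000230312347412
comps [[275, 120, 25, 58, 446], [287, 139, 72, 72, 1647]]
```

Request:
step_arm([
  [0.7,[0,0,0],[0,0,0]],
  [0.55,[0,0,0],[0,0,0]],
  [0.55,[0,0,0],[0,0,0]],
  [0.55,[0,0,-1],[0,0,0]],
  [0.55,[0,0,-2],[0,0,0]],
  [0.55,[0,0,-3],[0,0,0]],
  [0.55,[0,0,-3],[0,-4.5,0]],
  [0.55,[0,0,0],[0,-4.5,0]],
  [0.5,[2,0,0],[0,0,0]],
  [0.5,[3.5,0,0],[0,0,0]],
  [0.5,[3.5,0,0],[0,0,0]],
  [0.5,[3.5,0,0],[0,0,0]],
  [0.5,[3.5,0,0],[0,0,0]],
  [0.5,[3.5,0,0],[0,0,0]],
  [0.5,[3.5,0,0],[0,0,0]],
  [0.5,[2,0,0],[0,0,0]],
  [0.5,[0,0,0],[0,0,0]],
])

```text
time_s: 21.83
tool_pos: [0.4746, -0.5166, 0.1769]
orientation: [0.736, -0.677, 0.001, 0.0]
wrist_force: [-0.3, 0.6, 0.4]
finger_gap: 0.0458
grip_force: 0.0
```

```bash
cat > meas.py <<'E'
from h import *
import sys
# fit cover pose (x,y,z,roll,pitch,yaw in box frame) to plate outline / collar edges in top+scene pictures
cams=[(calibration(n),cv2.GaussianBlur(cv2.cvtColor(grab_frame(n),cv2.COLOR_RGB2LAB),(0,0),.7).astype(np.float32)) for n in("top","scene")]
for n,(c,g) in zip("ts",cams): np.save(f"/tmp/{n}.npy",g)
a=np.linspace(0,2*np.pi,60)
def seg(A,C):t=np.linspace(.06,.94,50)[:,None];return np.array(A)*(1-t)+np.array(C)*t
k=lambda x,y:(x,y,10)
curves=[seg(k(-69,-77),k(-69,77)),seg(k(69,-77),k(69,77)),seg(k(-69,-77),k(25,-77)),seg(k(-25,77),k(69,77)),
        np.c_[22*np.cos(a),-50+22*np.sin(a),0*a+22]]
def pose(v):
    return lambda P:world(R.from_euler('xyz',v[3:],degrees=True).apply(P)+v[:3],B)
def score(v,use=(0,1)):
    f=pose(v);tot=0
    for i in use:
        c,g=cams[i]
        for j,P in enumerate(curves):
            if i==1 and j in(3,): continue
            q=proj(f(P),c);d=np.gradient(q,axis=0);nn=np.c_[-d[:,1],d[:,0]]/np.linalg.norm(d,axis=1)[:,None]
            sm=lambda s:cv2.remap(g,(q+s*nn).astype(np.float32)[:,None,0],(q+s*nn).astype(np.float32)[:,None,1],cv2.INTER_LINEAR)[:,0]
            tot+=np.abs((sm(.8)-sm(-.8)).mean(0)).sum()
    return tot
if __name__=="__main__":
    from scipy.optimize import differential_evolution as DE
    r=DE(lambda v:-score(v),[(-8,8),(-8,8),(55,95),(-6,6),(-12,12),(-4,4)][0:3]+[(-12,12),(-6,6),(-4,4)],seed=1,maxiter=80,popsize=12,tol=1e-4)
    print("cover x,y,z,pitch(x),roll(y),yaw",r.x.round(1),"score",-r.fun.round(1),"ref",round(score([0,0,60,0,0,0]),1))
E
timeout 400 python3 meas.py; python3 -c "
from h import *
go([0,0,180],-90)"
```

```text
cover x,y,z,pitch(x),roll(y),yaw [ 1.4 -3.9 71.  -3.4  0.3  0.5] score 253.0 ref 127.9
turn [ 0.    0.02 -0.14] shift cm [-24.07  -0.08  -0.37]
tcp box mm [  -0.8 -240.7  176.3] t 21.9333 F [-0.2 -0.2  0.5] gap 0.04553082061494724 grip 0.0 q [-0.86  0.41  1.75  0.    0.98  2.2 ]
```

```bash
cat > ref.py <<'E'
import meas as m, cv2, numpy as np
from scipy.optimize import differential_evolution as DE
L=lambda n:cv2.GaussianBlur(cv2.cvtColor(cv2.imread(n),cv2.COLOR_BGR2LAB),(0,0),.7).astype(np.float32)
m.cams=[(m.cams[0][0],L("pics/top0.png")),(m.cams[1][0],L("pics/scene0.png"))]
for use in((0,),(0,1)):
    r=DE(lambda v:-m.score(v,use),[(-6,6),(-6,6),(55,66),(-3,3),(-3,3),(176,184)],seed=1,maxiter=60,popsize=12)
    print(use,r.x.round(1),-r.fun)
E
timeout 500 python3 ref.py
```

```text
(0,) [  0.2   0.5  61.7  -2.8   2.3 180.6] 188.07138061523438
(0, 1) [ -0.5   0.2  63.9  -2.4  -1.1 180.7] 240.82400512695312
```

The fit puts the loose cover about 4 mm towards -y at plate level, pitched about 5° with its pin-side lug down. So it had already tipped collar-down in the grip when I lifted it. I'll regrip it firmly, level it with the wrist and lower it again.

Request:
step_arm([
  [0.5,[-1.5,-0.1,0],[0,0,-0.1]],
  [0.5,[-3,0,0],[0,0,0]],
  [0.5,[-3.5,0,0],[0,0,0]],
  [0.5,[-3.5,0,0],[0,0,0]],
  [0.5,[-3.5,0,0],[0,0,0]],
  [0.5,[-3.5,0,0],[0,0,0]],
  [0.5,[-3,0,0],[0,0,0]],
  [0.5,[-2.5,0,0],[0,0,0]],
  [0.5,[0,0,0],[0,0,0]],
  [0.5,[0,0,2],[0,0,0]],
  [0.5,[0,0,2.5],[0,0,0]],
  [0.5,[0,0,2],[0,0,0]],
  [0.5,[0,0,1.5],[0,0,0]],
  [0.5,[0,0,0.5],[0,0,0]],
  [0.5,[0,0,0],[0,0,0]],
])

```text
time_s: 23.28
tool_pos: [0.4542, -0.2729, 0.0903]
orientation: [0.737, -0.676, -0.001, 0.0]
wrist_force: [-0.3, -0.4, 0.1]
finger_gap: 0.0459
grip_force: 0.0
```

```bash
python3 -c "
from h import *
go([0.3,-0.9,85],-90)"
```

```text
turn [0.09 0.07 0.04] shift cm [ 0.13 -0.06  0.53]
tcp box mm [-0.3  0.4 90.3] t 23.2833 F [-0.3 -0.4  0.1] gap 0.04587403058612384 grip 0.0 q [-0.59  0.29  2.12  0.    0.73  2.47]
```

Request:
step_arm([
  [0.5,[0.13,-0.06,0.5],[0,0,0]],
  [0.5,[0,0,0],[0,0,0]],
  [0.7,[0,0,0],[0,0,0]],
  [0.9,[0,0,0],[0,0,0]],
  [0.9,[0,0,0],[0,0,0]],
  [0.9,[0,0,0],[0,0,0]],
  [0.9,[0,0,0],[0,0,0]],
  [0.9,[0,0,0],[0,0,0]],
], newtons=60)

```text
time_s: 23.95
tool_pos: [0.4556, -0.2751, 0.0863]
orientation: [0.737, -0.676, -0.0, -0.0]
wrist_force: [-1.1, 1.1, 2.3]
finger_gap: 0.0158
grip_force: 60.0
```

```bash
python3 ring.py; python3 -c "
from h import *
print(read_state()['moment'])"
```

```text
comps [[285, 137, 76, 75, 2111]]
scene score {-6: 40.4, -5: 39.5, -4: 34.7, -3: 27.2, -2: 19.0, -1: 11.7, 0: 7.4, 1: 5.8, 2: 5.3, 3: 6.9, 4: 8.6, 5: 10.2, 6: 11.4, 7: 12.8, 8: 14.7, 9: 16.9, 10: 19.7, 11: 22.5, 12: 25.3, 13: 27.9, 14: 29.6, 15: 30.6}
0 [285.  136.6] [355.4 206.4]
8 [286.5 141.8] [354.  209.5]
turn [ 0.    0.01 -0.01] shift cm [0.11 0.1  0.92]
tcp box mm [ 1.  -1.9 86.2] t 24.05 F [-1.4  1.2  3.6] gap 0.015881822325528514 grip 59.99809741973877 q [-0.59  0.3   2.12  0.    0.72  2.47]
[ 0.50598434  0.26804984 -0.00461348]
```

```bash
cat > sw.py <<'E'
from h import *
from scipy.optimize import differential_evolution as DE
s=read_state();cs=calibration("scene");cw=calibration("wrist")
G=[cv2.GaussianBlur(cv2.cvtColor(grab_frame(n),cv2.COLOR_RGB2LAB),(0,0),.7).astype(np.float32) for n in("scene","wrist")]
a=np.linspace(0,2*np.pi,60);t=np.linspace(.06,.94,50)[:,None]
seg=lambda A,C:np.array(A)*(1-t)+np.array(C)*t
ring=np.c_[22*np.cos(a),-50+22*np.sin(a),0*a+82]
cur=[(0,seg((-69,-77,70),(-69,77,70))),(0,seg((-69,-77,70),(25,-77,70))),(0,ring),(1,ring),(1,np.c_[ring[:,:2]*[.86,1],ring[:,2:]]*0+np.c_[19*np.cos(a),-50+19*np.sin(a),0*a+82])]
cams=(cs,cw)
def sc(v):
    th,g,e=v;tot=0
    for i,P in cur:
        q=proj(cov(P+[0,e,0],th,s,(0,0,g)),cams[i]);d=np.gradient(q,axis=0);nn=np.c_[-d[:,1],d[:,0]]/np.linalg.norm(d,axis=1)[:,None]
        sm=lambda k:cv2.remap(G[i],(q+k*nn).astype(np.float32)[:,None,0],(q+k*nn).astype(np.float32)[:,None,1],cv2.INTER_LINEAR)[:,0]
        tot+=np.abs((sm(.8)-sm(-.8)).mean(0)).sum()*(1 if i==0 else .5)
    return tot
r=DE(lambda v:-sc(v),[(-16,16),(20,36),(-6,6)],seed=1,maxiter=60,popsize=15);print("th,g,e",r.x.round(1),-r.fun)
for th in range(-14,13,2):
    q=DE(lambda v:-sc([th,*v]),[(20,36),(-6,6)],seed=1,maxiter=25,popsize=10);print(th,q.x.round(1),round(-q.fun,1))
E
python3 sw.py
```

```text
th,g,e [-2.3 30.8 -0.3] 86.57453155517578
-14 [20.1 -6. ] 56.8
-12 [20.1 -0.6] 68.9
-10 [21.   2.2] 81.9
-8 [23.3  1.8] 81.8
-6 [26.7  0.8] 80.2
-4 [29.   0.2] 85.4
-2 [31.  -0.5] 86.3
0 [33.3 -0.9] 85.0
2 [35.8 -1.8] 84.7
4 [36.  -0.8] 79.4
6 [36.  2.] 71.7
8 [23.7 -3.3] 62.5
10 [26.3 -4.4] 61.7
12 [28.6 -5.7] 60.5
```

Request:
step_arm([
  [0.9,[0,0,-0.4],[0,0,0]],
  [0.9,[0,0,-0.8],[0,0,0]],
  [0.9,[0,0,-1],[0,0,0]],
  [0.9,[0,0,-0.6],[0,0,0]],
  [0.9,[0,0,-0.2],[0,0,0]],
  [0.9,[0,0,0],[0,0,0]],
  [0.9,[0,0,0],[0,0,0]],
])

```text
time_s: 24.73
tool_pos: [0.4557, -0.2752, 0.1163]
orientation: [0.737, -0.676, 0.0, -0.0]
wrist_force: [-0.6, -0.5, -3.8]
finger_gap: 0.0158
grip_force: 60.0
```

```bash
python3 ring.py; python3 sw.py;python3 -c "
from h import *
print(read_state()['moment'])"
```

```text
comps [[285, 137, 76, 75, 2117]]
scene score {-6: 46.3, -5: 45.5, -4: 41.3, -3: 34.9, -2: 27.8, -1: 21.2, 0: 15.4, 1: 10.6, 2: 7.0, 3: 4.5, 4: 2.8, 5: 2.1, 6: 1.7, 7: 2.3, 8: 2.4, 9: 2.3, 10: 2.1, 11: 2.2, 12: 2.6, 13: 2.9, 14: 4.1, 15: 5.3}
0 [285.  136.6] [355.3 206.4]
8 [286.5 141.8] [354.  209.5]
turn [0.02 0.02 0.  ] shift cm [0.12 0.08 3.89]
tcp box mm [  0.8  -1.8 115.9] t 24.8333 F [ 0.6  0.3 -3.1] gap 0.015898494432834438 grip 59.99661326408386 q [-0.59  0.25  2.11 -0.    0.78  2.47]
th,g,e [-5.2 27.3  0.7] 88.23686981201172
-14 [30.   1.7] 51.2
-12 [20.   2.2] 70.6
-10 [22.2  1.7] 80.3
-8 [24.   1.4] 86.0
-6 [26.3  1. ] 87.8
-4 [28.5  0.3] 87.9
-2 [30.8 -0.3] 83.6
0 [33.1 -1. ] 78.3
2 [35.8 -1.7] 76.3
4 [36.  -0.9] 70.9
6 [36.   2.2] 61.6
8 [36.   5.2] 56.4
10 [36.  6.] 51.1
12 [36.  6.] 41.8
[ 0.18025827 -0.01458126  0.06154192]
```

Request:
step_arm([
  [0.9,[0,0,0],[0,-2,0]],
  [0.9,[-0.35,0.04,0],[0,-3,0]],
  [0.9,[0,0,0],[0,0,0]],
  [0.9,[0,0,0],[0,0,0]],
])

```text
time_s: 25.27
tool_pos: [0.4548, -0.2722, 0.1159]
orientation: [0.736, -0.676, -0.032, -0.029]
wrist_force: [-0.4, 0.1, -3.2]
finger_gap: 0.0156
grip_force: 60.0
```

```bash
sed -i 's/\[0.5,-1.1,104\])/[0.4,0.2,104])/' bar.py; python3 -c "
from bar import *
bar(-5,.7)"; python3 sw.py|head -1; timeout 300 python3 - <<'E'
import sys;sys.path.insert(0,'.')
import meas as m
from scipy.optimize import differential_evolution as DE
r=DE(lambda v:-m.score(v,(1,)),[(-1,1.5),(-3,3),(85,110),(-10,10),(-.5,.5),(-1,1)],seed=1,maxiter=60,popsize=12)
print("scene-only cover",r.x.round(1),-r.fun)
E
```

```text
bar [  0.4  -0.5 142.8] pitch -0.06 roll -0.03 yaw -0.04
horizontal move, cm tool [-0.07  0.    0.01] 1cm down [ 0.09 -0.    1.  ] dz -38.8
th,g,e [-5.1 27.4  0.7] 88.4795150756836
scene-only cover [ 1.000e-01 -1.700e+00  1.023e+02  6.000e-01 -4.000e-01  1.000e+00] 112.57389831542969
```

Request:
step_arm([
  [0.9,[-0.1,0,0],[0,0,0]],
  [0.9,[0.08,0,0.9],[0,0,0]],
  [0.9,[0.05,0,0.6],[0,0,0]],
  [0.9,[0.03,0,0.3],[0,0,0]],
  [0.9,[0,0,0],[0,0,0]],
  [0.9,[0,0,0],[0,0,0]],
])

```text
time_s: 25.97
tool_pos: [0.455, -0.2709, 0.098]
orientation: [0.736, -0.675, -0.032, -0.029]
wrist_force: [-1.1, -2.7, 4.1]
finger_gap: 0.0152
grip_force: 60.0
```

```bash
python3 -c "
from bar import *
bar(-5,.7);s=read_state();print(s['wrist_force'].round(2),s['moment'].round(3))"; python3 ring.py|head -1
```

```text
bar [  0.7   0.7 124.9] pitch 0.0 roll -0.02 yaw 0.01
horizontal move, cm tool [ 0.05  0.03 -0.  ] 1cm down [ 0.09 -0.    1.  ] dz -20.9
[-1.08 -2.69  4.06] [0.328 0.454 0.188]
comps [[285, 138, 75, 75, 1991]]
```

Request:
step_arm([
  [0.9,[0.03,0,0.3],[0,0,0]],
  [0.9,[0.03,0,0.3],[0,0,0]],
  [0.9,[0,0,0],[0,0,0]],
])

```text
time_s: 26.32
tool_pos: [0.4555, -0.2715, 0.0923]
orientation: [0.736, -0.675, -0.031, -0.029]
wrist_force: [-0.1, -3.2, 7.1]
finger_gap: 0.0158
grip_force: 60.0
```

```bash
python3 -c "
from bar import *
bar(-5,.7);s=read_state();print(s['wrist_force'].round(2),s['moment'].round(3))"; python3 ring.py|head -1
```

```text
bar [1.100e+00 1.000e-01 1.192e+02] pitch -0.07 roll 0.06 yaw 0.0
horizontal move, cm tool [-0.01  0.07  0.  ] 1cm down [0.09 0.   1.  ] dz -15.2
[-0.11 -3.2   7.07] [ 0.157  0.355 -0.063]
comps [[275, 120, 25, 60, 284], [286, 141, 74, 74, 1810]]
```

Request:
step_arm([
  [0.9,[-0.1,0,-1],[0,0,0]],
  [0.9,[-0.05,0,-0.6],[0,0,0]],
  [0.9,[0,0,0],[0,0,0]],
  [0.9,[0,0,0],[0,0,0]],
])

```text
time_s: 26.75
tool_pos: [0.4552, -0.2711, 0.1085]
orientation: [0.736, -0.676, -0.031, -0.029]
wrist_force: [0.2, -6.2, -0.3]
finger_gap: 0.0159
grip_force: 60.0
```

```bash
python3 sw.py; python3 ring.py|head -1; cat > so.py <<'E'
import meas as m
from scipy.optimize import differential_evolution as DE
for z in((75,110),):
    r=DE(lambda v:-m.score(v,(1,)),[(-1,1.5),(-4,4),z,(-10,10),(-.5,.5),(-1,1)],seed=1,maxiter=60,popsize=12)
    print("scene-only cover",r.x.round(1),-r.fun)
E
timeout 300 python3 so.py; python3 -c "
from bar import *
bar(-2,.7);bar(-5,.7)"
```

```text
th,g,e [ 1.1 28.4  0.8] 89.1539077758789
-14 [28.3  4.6] 62.5
-12 [31.   4.5] 66.0
-10 [33.1  4.1] 71.7
-8 [35.   3.7] 73.4
-6 [28.2  2.4] 65.3
-4 [23.9  2.6] 75.2
-2 [26.2  1.8] 84.2
0 [27.7  1. ] 88.6
2 [29.6  0.2] 88.7
4 [31.2 -0.4] 85.7
6 [33.5 -1.4] 81.1
8 [35.9 -2.3] 78.3
10 [36.  -1.3] 74.9
12 [36.  -0.7] 68.7
comps [[275, 120, 5, 60, 209], [286, 141, 74, 73, 1819]]
scene-only cover [-0.5 -0.6 97.9  6.4 -0.4  1. ] 117.29325866699219
bar [  0.9   0.5 135.1] pitch 2.95 roll 0.04 yaw -0.01
horizontal move, cm tool [ 0.03  0.05 -0.  ] 1cm down [0.09 0.   1.  ] dz -31.1
bar [  0.9   0.5 135.1] pitch -0.05 roll 0.04 yaw -0.01
horizontal move, cm tool [ 0.03  0.05 -0.  ] 1cm down [0.09 0.   1.  ] dz -31.1
```

Request:
step_arm([
  [0.9,[0.1,0,-0.8],[0,0,0]],
  [0.9,[0.15,0.03,0],[0,3,0]],
  [0.9,[0.15,0.02,0],[0,3,0]],
  [0.9,[0,0,0],[0,0,0]],
  [0.9,[0,0,0],[0,0,0]],
])

```text
time_s: 27.47
tool_pos: [0.4544, -0.2746, 0.1159]
orientation: [0.737, -0.676, 0.005, 0.005]
wrist_force: [0.5, 0.4, -2.6]
finger_gap: 0.0159
grip_force: 60.0
```

```bash
python3 sw.py|head -1; timeout 300 python3 so.py; sed -i 's/\[0.4,0.2,104\])/[0.4,-0.5,104])/' bar.py;python3 -c "
from bar import *
bar(1.1,.8);s=read_state();print(s['wrist_force'].round(2),s['moment'].round(3))"
```

```text
th,g,e [ 0.6 28.   0.8] 85.84559631347656
scene-only cover [ 1.000e-01 -1.900e+00  1.027e+02  1.100e+00 -5.000e-01  1.000e+00] 114.49343872070312
bar [ 1.000e-01 -1.000e+00  1.429e+02] pitch 0.17 roll -0.01 yaw -0.01
horizontal move, cm tool [-0.05 -0.03 -0.  ] 1cm down [-0.02 -0.    1.  ] dz -38.9
[ 0.39  0.03 -4.19] [ 0.13  -0.037  0.052]
```

Request:
step_arm([
  [0.9,[-0.03,-0.03,0],[0,0,0]],
  [0.9,[-0.02,0,0.9],[0,0,0]],
  [0.9,[-0.01,0,0.5],[0,0,0]],
  [0.9,[0,0,0.2],[0,0,0]],
  [0.9,[0,0,0],[0,0,0]],
  [0.9,[0,0,0],[0,0,0]],
])

```text
time_s: 28.17
tool_pos: [0.455, -0.2753, 0.0996]
orientation: [0.737, -0.676, 0.006, 0.006]
wrist_force: [-0.8, -4.0, -4.8]
finger_gap: 0.0156
grip_force: 60.0
```

```bash
cat > q.py <<'E'
from bar import *
import sys
bar(float(sys.argv[1]),.8);s=read_state();print("F",s['wrist_force'].round(2),"M",s['moment'].round(3))
E
python3 q.py 1; python3 ring.py|head -1
```

```text
bar [  0.3  -0.8 126.6] pitch -0.01 roll -0.02 yaw 0.02
horizontal move, cm tool [-0.03 -0.01 -0.  ] 1cm down [-0.02 -0.    1.  ] dz -22.6
F [-0.78 -3.98 -4.8 ] M [-0.779 -0.004  0.212]
comps [[275, 120, 26, 60, 426], [286, 141, 74, 74, 1832]]
```

Request:
step_arm([
  [0.9,[0,0,0.2],[0,0,0]],
  [0.9,[0,0,0.1],[0,0,0]],
  [0.9,[0,0,0],[0,0,0]],
])

```text
time_s: 28.52
tool_pos: [0.4555, -0.2755, 0.0972]
orientation: [0.737, -0.676, 0.007, 0.006]
wrist_force: [-0.1, -5.8, -1.1]
finger_gap: 0.0157
grip_force: 60.0
```

```bash
python3 q.py 1; python3 ring.py|head -1
```

```text
bar [  0.8  -1.  124.2] pitch -0.04 roll 0.04 yaw 0.01
horizontal move, cm tool [-0.05  0.04 -0.  ] 1cm down [-0.02  0.    1.  ] dz -20.2
F [-0.09 -5.79 -1.11] M [-0.806  0.042  0.23 ]
comps [[275, 120, 26, 60, 433], [286, 141, 74, 74, 1821]]
```

Request:
step_arm([
  [0.9,[0.1,0,0],[0,0,0]],
  [0.9,[0,0,0],[0,0,0]],
  [0.9,[0,0,0],[0,0,0]],
])

```text
time_s: 28.87
tool_pos: [0.455, -0.2759, 0.0969]
orientation: [0.737, -0.676, 0.006, 0.006]
wrist_force: [-0.0, -0.4, -3.3]
finger_gap: 0.0159
grip_force: 60.0
```

```bash
python3 q.py 1
```

```text
bar [  0.3  -1.4 123.9] pitch 0.03 roll -0.01 yaw -0.02
horizontal move, cm tool [-0.09 -0.01 -0.  ] 1cm down [-0.02 -0.    1.  ] dz -19.9
F [-0.02 -0.38 -3.34] M [-0.037 -0.075  0.042]
```

Request:
step_arm([
  [0.9,[0.1,0,0],[0,0,0]],
  [0.9,[0,0,0],[0,0,0]],
  [0.9,[0,0,0],[0,0,0]],
])

```text
time_s: 29.12
tool_pos: [0.4551, -0.277, 0.0969]
orientation: [0.737, -0.676, 0.006, 0.006]
wrist_force: [-0.7, 0.4, -4.0]
finger_gap: 0.0155
grip_force: 60.0
```

```bash
python3 q.py 1; python3 ring.py|head -1
```

```text
bar [  0.3  -2.5 123.9] pitch 0.02 roll -0.01 yaw -0.0
horizontal move, cm tool [-0.2  -0.01 -0.  ] 1cm down [-0.02 -0.    1.  ] dz -19.9
F [-0.75  0.45 -4.  ] M [ 0.144  0.015 -0.009]
comps [[275, 120, 25, 60, 425], [286, 141, 74, 74, 1829]]
```

Request:
step_arm([
  [0.9,[0.07,0,0],[0,0,0]],
  [0.9,[0,0,0.3],[0,0,0]],
  [0.9,[0,0,0.2],[0,0,0]],
  [0.9,[0,0,0],[0,0,0]],
  [0.9,[0,0,0],[0,0,0]],
])

```text
time_s: 29.63
tool_pos: [0.4554, -0.278, 0.092]
orientation: [0.737, -0.676, 0.006, 0.006]
wrist_force: [0.8, -0.2, -1.1]
finger_gap: 0.0157
grip_force: 60.0
```

```bash
python3 q.py 1; python3 ring.py|head -1
```

```text
bar [  0.5  -3.5 119. ] pitch -0.0 roll 0.01 yaw -0.0
horizontal move, cm tool [-0.3   0.01 -0.01] 1cm down [-0.02  0.    1.  ] dz -15.0
F [ 0.76 -0.2  -1.08] M [-0.036 -0.106 -0.073]
comps [[275, 120, 25, 60, 424], [286, 141, 74, 74, 1830]]
```

Request:
step_arm([
  [0.9,[0,0,0.2],[0,0,0]],
  [0.9,[0,0,0.2],[0,0,0]],
  [0.9,[0,0,0],[0,0,0]],
  [0.9,[0,0,0],[0,0,0]],
])

```text
time_s: 30.07
tool_pos: [0.4554, -0.2778, 0.0882]
orientation: [0.737, -0.676, 0.006, 0.006]
wrist_force: [-2.4, 5.8, 7.0]
finger_gap: 0.0157
grip_force: 60.0
```

```bash
python3 q.py 1; python3 ring.py|head -1
```

```text
bar [  0.5  -3.3 115.2] pitch 0.01 roll 0.0 yaw 0.01
horizontal move, cm tool [-0.28  0.01 -0.  ] 1cm down [-0.02  0.    1.  ] dz -11.2
F [-2.38  5.83  6.95] M [0.287 0.102 0.033]
comps [[275, 120, 25, 10, 225], [285, 139, 74, 75, 1928]]
```

Request:
step_arm([
  [0.9,[0,0,-0.5],[0,0,0]],
  [0.9,[-0.15,0,0],[0,-1.5,0]],
  [0.9,[-0.08,0,0],[0,-1.5,0]],
  [0.9,[0,0,0],[0,0,0]],
  [0.9,[0,0,0],[0,0,0]],
])

```text
time_s: 30.58
tool_pos: [0.4551, -0.2759, 0.093]
orientation: [0.737, -0.676, -0.013, -0.012]
wrist_force: [0.1, 0.1, -2.8]
finger_gap: 0.0159
grip_force: 60.0
```

```bash
python3 sw.py|head -1; python3 q.py -2
```

```text
th,g,e [ 6.6 35.9 -1.2] 92.44363403320312
bar [  0.3  -2.5 120. ] pitch -0.05 roll -0.0 yaw 0.0
horizontal move, cm tool [-0.2  -0.01  0.01] 1cm down [ 0.03 -0.    1.  ] dz -16.0
F [ 0.17 -0.65 -2.8 ] M [ 0.009 -0.048 -0.024]
```

Request:
step_arm([
  [0.9,[0.01,0,0.2],[0,0,0]],
  [0.9,[0.01,0,0.2],[0,0,0]],
  [0.9,[0,0,0],[0,0,0]],
  [0.9,[0,0,0],[0,0,0]],
])

```text
time_s: 31.02
tool_pos: [0.4546, -0.2751, 0.0884]
orientation: [0.737, -0.676, -0.014, -0.012]
wrist_force: [0.8, 2.3, -8.9]
finger_gap: 0.0157
grip_force: 60.0
```

```bash
python3 q.py -2; python3 ring.py|head -1
```

```text
bar [ -0.   -2.  115.4] pitch 0.05 roll -0.06 yaw 0.01
horizontal move, cm tool [-0.15 -0.04  0.01] 1cm down [ 0.04 -0.    1.  ] dz -11.4
F [ 0.85  2.3  -8.89] M [ 0.713 -0.13   0.259]
comps [[275, 120, 24, 10, 221], [285, 140, 74, 74, 1912]]
```

Request:
step_arm([
  [0.9,[0.01,0,0.2],[0,0,0]],
  [0.9,[0.01,0,0.2],[0,0,0]],
  [0.9,[0,0,0],[0,0,0]],
  [0.9,[0,0,0],[0,0,0]],
])

```text
time_s: 31.45
tool_pos: [0.4549, -0.2752, 0.0848]
orientation: [0.737, -0.676, -0.013, -0.012]
wrist_force: [-0.3, 7.3, -3.3]
finger_gap: 0.0157
grip_force: 60.0
```

```bash
python3 q.py -2; python3 ring.py|head -1
```

```text
bar [  0.2  -2.1 111.8] pitch 0.06 roll -0.04 yaw 0.02
horizontal move, cm tool [-0.16 -0.02  0.01] 1cm down [ 0.04 -0.    1.  ] dz -7.8
F [-0.31  7.29 -3.3 ] M [ 1.486 -0.155  0.403]
comps [[275, 120, 24, 10, 221], [285, 140, 74, 74, 1905]]
```

Request:
step_arm([
  [0.9,[-0.08,0,0],[0,0,0]],
  [0.9,[0.01,0,0.2],[0,0,0]],
  [0.9,[0.01,0,0.2],[0,0,0]],
  [0.9,[0,0,0],[0,0,0]],
  [0.9,[0,0,0],[0,0,0]],
])

```text
time_s: 31.97
tool_pos: [0.4552, -0.275, 0.081]
orientation: [0.737, -0.676, -0.013, -0.012]
wrist_force: [2.0, 3.9, -4.4]
finger_gap: 0.0158
grip_force: 60.0
```

```bash
python3 q.py -2; python3 ring.py|head -1
```

```text
bar [  0.6  -1.9 108. ] pitch -0.01 roll 0.02 yaw 0.01
horizontal move, cm tool [-0.14  0.02  0.  ] 1cm down [0.03 0.   1.  ] dz -4.0
F [ 2.04  3.86 -4.4 ] M [ 0.817 -0.485  0.518]
comps [[275, 120, 24, 10, 227], [284, 140, 75, 74, 1913]]
```

Both lugs are in their saddles and the cover is about 4 mm above its seat.

Request:
step_arm([
  [0.9,[-0.05,0,0.2],[0,0,0]],
  [0.9,[0.01,0,0.1],[0,0,0]],
  [0.9,[0,0,0],[0,0,0]],
  [0.9,[0,0,0],[0,0,0]],
])

```text
time_s: 32.4
tool_pos: [0.4554, -0.2749, 0.0782]
orientation: [0.737, -0.676, -0.012, -0.012]
wrist_force: [1.9, -1.0, -1.1]
finger_gap: 0.0155
grip_force: 60.0
```

```bash
python3 q.py -2; python3 ring.py|head -1
```

```text
bar [  0.7  -1.8 105.2] pitch -0.05 roll 0.04 yaw 0.0
horizontal move, cm tool [-0.13  0.03  0.  ] 1cm down [0.03 0.   1.  ] dz -1.2
F [ 1.94 -1.04 -1.15] M [-0.081 -0.428  0.496]
comps [[275, 120, 24, 11, 230], [285, 140, 74, 74, 1912]]
```

Request:
step_arm([
  [0.9,[0,0,0.1],[0,0,0]],
  [0.9,[0,0,0.1],[0,0,0]],
  [0.9,[0,0,0.1],[0,0,0]],
  [0.9,[0,0,0],[0,0,0]],
  [0.9,[0,0,0],[0,0,0]],
], newtons=8)

```text
time_s: 32.92
tool_pos: [0.4551, -0.2747, 0.075]
orientation: [0.737, -0.676, -0.013, -0.012]
wrist_force: [1.7, -4.4, -1.3]
finger_gap: 0.016
grip_force: 8.0
```

```bash
python3 q.py -2; python3 ring.py|head -1
```

```text
bar [  0.5  -1.6 101.9] pitch -0.03 roll 0.01 yaw -0.0
horizontal move, cm tool [-0.11  0.01  0.  ] 1cm down [0.03 0.   1.  ] dz 2.1
F [ 1.67 -4.41 -1.26] M [-0.781 -0.187  0.211]
comps [[275, 120, 23, 11, 220], [285, 139, 74, 75, 1924]]
```

Request:
step_arm([
  [0.9,[0.05,0,0.1],[0,0,0]],
  [0.9,[0,0,0.1],[0,0,0]],
  [0.9,[0,0,0.1],[0,0,0]],
  [0.9,[0,0,0],[0,0,0]],
  [0.7,[0,0,0],[0,0,0]],
  [0.6,[0,0,0],[0,0,0]],
  [0.6,[0,0,0],[0,0,0]],
])

```text
time_s: 33.6
tool_pos: [0.4548, -0.2745, 0.0718]
orientation: [0.737, -0.676, -0.013, -0.012]
wrist_force: [0.6, 0.7, 0.5]
finger_gap: 0.0336
grip_force: 0.0
```

```bash
python3 q.py -2; python3 ring.py|head -1
```

```text
bar [ 0.2 -1.3 98.8] pitch 0.04 roll -0.03 yaw -0.01
horizontal move, cm tool [-0.08 -0.02  0.  ] 1cm down [ 0.04 -0.    1.  ] dz 5.2
F [0.61 0.74 0.46] M [ 0.083 -0.034 -0.019]
comps [[275, 120, 22, 11, 203], [285, 137, 73, 73, 1747]]
```

Request:
step_arm([
  [0.6,[0,0,-1],[0,0,0]],
  [0.55,[0,0,-2],[0,0,0]],
  [0.55,[0,0,-3],[0,0,0]],
  [0.55,[0,0,-3],[0,2,0]],
  [0.55,[0,0,-1],[0,0,0]],
  [0.55,[2,0,0],[0,0,0]],
  [0.55,[3.5,0,0],[0,0,0]],
  [0.55,[3.5,0,0],[0,0,0]],
  [0.55,[3.5,0,0],[0,0,0]],
  [0.55,[3.5,0,0],[0,0,0]],
  [0.55,[3.5,0,0],[0,0,0]],
  [0.55,[3.5,0,0],[0,0,0]],
  [0.55,[2,0,0],[0,0,0]],
  [0.55,[0,0,0],[0,0,0]],
])

```text
time_s: 34.87
tool_pos: [0.4766, -0.5305, 0.1722]
orientation: [0.736, -0.677, 0.001, 0.0]
wrist_force: [-0.5, -0.7, -0.0]
finger_gap: 0.0409
grip_force: 0.0
```

```bash
timeout 400 python3 meas.py; cat > m2.py <<'E'
import meas as m
from scipy.optimize import differential_evolution as DE
for use in((0,),(1,)):
    r=DE(lambda v:-m.score(v,use),[(-6,6),(-6,6),(55,80),(-8,8),(-3,3),(-4,4)],seed=1,maxiter=60,popsize=12);print(use,r.x.round(1),-r.fun)
E
timeout 400 python3 m2.py;python3 -c "
from h import *
go([42,92,180],-90)"
```

```text
cover x,y,z,pitch(x),roll(y),yaw [ 1.9  0.9 55.4  3.7 -0.4  1. ] score 259.0 ref 228.0
(0,) [ 2.   1.9 55.5 -7.   2.  -0. ] 169.9712371826172
(1,) [-0.  -2.8 58.8  4.6 -0.   2.4] 87.79615783691406
turn [0.02 0.05 0.02] shift cm [-34.56  -4.17  -0.81]
tcp box mm [   0.3 -253.6  171.9] t 35.0667 F [ 0.4  0.9 -0.2] gap 0.041019559881475556 grip 0.0 q [-0.87  0.43  1.73  0.    0.98  2.19]
```

Request:
step_arm([
  [1,[-2,0.5,0],[0,0,0]],
  [1,[-3,0.8,0],[0,0,0]],
  [1,[-3.2,0.8,0],[0,0,0]],
  [1,[-3.2,0.8,0],[0,0,0]],
  [1,[-3.2,0.8,0],[0,0,0]],
  [1,[-3,0.6,0],[0,0,0]],
  [1,[-1.8,0.2,0],[0,0,0]],
  [1,[0,0,2.5],[0,0,0]],
  [1,[0,0,3],[0,0,0]],
  [1,[0,0,2.5],[0,0,0]],
  [1,[0,0,1.5],[0,0,0]],
  [1,[0,0,0.7],[0,0,0]],
  [1,[0,0,0],[0,0,0]],
  [1,[0,0,0],[0,0,0]],
])

```text
time_s: 36.23
tool_pos: [0.4154, -0.3373, 0.0706]
orientation: [0.737, -0.676, 0.0, -0.0]
wrist_force: [0.0, 0.1, 0.8]
finger_gap: 0.0004
grip_force: 0.0
```

```bash
python3 -c "
from h import *
go([-45,-60,62],-90)"
```

```text
turn [-0.01 -0.01  0.03] shift cm [-0.04  0.06  0.86]
tcp box mm [-44.4 -60.4  70.6] t 36.2333 F [0.  0.1 0.8] gap 0.00043835705346520715 grip 0.0 q [-0.73  0.33  2.11  0.    0.69  2.33]
```

Request:
step_arm([
  [1,[0,0,0.3],[0,0,0]],
  [1,[0,0,0.2],[0,0,0]],
  [1,[0,0,0.1],[0,0,0]],
  [1,[0,0,0],[0,0,0]],
])

```text
time_s: 36.57
tool_pos: [0.4154, -0.3377, 0.0642]
orientation: [0.737, -0.676, 0.0, -0.0]
wrist_force: [0.2, 0.1, -0.2]
finger_gap: -0.0001
grip_force: 0.0
```

Request:
step_arm([
  [1,[0,0,0.1],[0,0,0]],
  [1,[0,0,0.1],[0,0,0]],
  [1,[0,0,0],[0,0,0]],
])

```text
time_s: 36.82
tool_pos: [0.4154, -0.3377, 0.0624]
orientation: [0.737, -0.676, 0.0, 0.0]
wrist_force: [-2.4, 2.1, 8.1]
finger_gap: 0.0006
grip_force: 4.1
```

Request:
step_arm([
  [1,[0,0,0.1],[0,0,0]],
  [1,[0,0,0.05],[0,0,0]],
  [1,[0,0,0],[0,0,0]],
])

```text
time_s: 37.07
tool_pos: [0.4154, -0.3377, 0.0622]
orientation: [0.737, -0.676, -0.0, 0.0]
wrist_force: [-11.1, 9.3, 40.5]
finger_gap: 0.0004
grip_force: 19.9
```

Request:
step_arm([
  [1,[0,0,-0.5],[0,0,0]],
  [1,[0,0,-2],[0,0,0]],
  [1,[0,0,-3],[0,0,0]],
  [1,[0,0,-1.2],[0,0,0]],
  [1,[-2,-0.9,0],[0,0,0]],
  [1,[-3,-1.2,0],[0,0,0]],
  [1,[-3,-1.2,0],[0,0,0]],
  [1,[-2.5,-1,0],[0,0,0]],
  [1,[-1.3,-0.6,0],[0,0,0]],
  [1,[0,0,0],[0,0,0]],
  [1,[0,0,2],[0,0,0]],
  [1,[0,0,2.5],[0,0,0]],
  [1,[0,0,1.3],[0,0,0]],
  [1,[0,0,0],[0,0,0]],
])

```text
time_s: 38.23
tool_pos: [0.4523, -0.2156, 0.067]
orientation: [0.737, -0.676, -0.002, 0.001]
wrist_force: [-0.9, 0.2, -0.5]
finger_gap: 0.0006
grip_force: 0.0
```

```bash
python3 -c "
from h import *
go([5,58,62],-90)"
```

```text
turn [ 0.19  0.12 -0.02] shift cm [-0.03 -0.23  0.5 ]
tcp box mm [ 2.7 57.7 67. ] t 38.2333 F [-0.9  0.2 -0.5] gap 0.0005676067573668327 grip 0.0 q [-0.49  0.3   2.18 -0.    0.67  2.56]
```

Request:
step_arm([
  [1,[0,0,0.2],[0,0,0]],
  [1,[0,0,0.1],[0,0,0]],
  [1,[0,0,0],[0,0,0]],
])

```text
time_s: 38.48
tool_pos: [0.4544, -0.2163, 0.0672]
orientation: [0.737, -0.676, 0.001, -0.0]
wrist_force: [0.2, -0.9, 0.3]
finger_gap: 0.0006
grip_force: 0.0
```

Request:
step_arm([
  [1,[0,0,0.1],[0,0,0]],
  [1,[0,0,0],[0,0,0]],
  [1,[0,0,0],[0,0,0]],
])

```text
time_s: 38.73
tool_pos: [0.4542, -0.2159, 0.0659]
orientation: [0.737, -0.676, 0.0, -0.0]
wrist_force: [-0.2, 0.8, 0.1]
finger_gap: 0.0003
grip_force: 0.0
```

Request:
step_arm([
  [1,[0,0,0.2],[0,0,0]],
  [1,[0,0,0],[0,0,0]],
  [1,[0,0,0],[0,0,0]],
])

```text
time_s: 38.98
tool_pos: [0.4539, -0.2158, 0.0634]
orientation: [0.737, -0.676, -0.0, 0.0]
wrist_force: [-0.4, 0.2, 0.3]
finger_gap: 0.0006
grip_force: 0.0
```

Request:
step_arm([
  [1,[0,0,0.1],[0,0,0]],
  [1,[0,0,0],[0,0,0]],
  [1,[0,0,0],[0,0,0]],
])

```text
time_s: 39.23
tool_pos: [0.4539, -0.2158, 0.0624]
orientation: [0.737, -0.676, -0.0, 0.0]
wrist_force: [-0.1, 0.4, -0.7]
finger_gap: 0.0001
grip_force: 0.0
```

Request:
step_arm([
  [1,[0,0,0.05],[0,0,0]],
  [1,[0,0,0],[0,0,0]],
])

```text
time_s: 39.4
tool_pos: [0.454, -0.2158, 0.0624]
orientation: [0.737, -0.676, -0.0, 0.0]
wrist_force: [-3.4, 1.7, 11.0]
finger_gap: 0.0007
grip_force: 5.4
```

The plate touches at the same height (tip about 70 mm) on both sides, so the cover lies flat and seated. Next is the pin.

Request:
step_arm([
  [1,[0,0,-0.5],[0,0,0]],
  [0.8,[0,0,-2],[0,0,0]],
  [0.6,[0,0,-3],[0,0,0]],
  [0.6,[0,0,-2.5],[0,0,0]],
  [0.6,[0,-2,0],[0,0,0]],
  [0.6,[-1.5,-1.8,0],[0,0,0]],
  [0.6,[-1.9,0,0],[0,0,0]],
  [0.6,[0,0,0],[0,0,0]],
  [0.6,[0,0,0],[0,0,0]],
])

```text
time_s: 40.15
tool_pos: [0.4888, -0.1781, 0.1421]
orientation: [0.737, -0.676, -0.0, 0.0]
wrist_force: [-0.1, -0.3, -0.5]
finger_gap: 0.0365
grip_force: 0.0
```

```bash
python3 -c "
from h import *
go([42.3,92,87],-90)"
```

```text
turn [0.01 0.   0.08] shift cm [-0.01  0.01  5.51]
tcp box mm [ 42.4  91.9 142.1] t 40.15 F [-0.1 -0.3 -0.5] gap 0.0365168124623191 grip 0.0 q [-0.39  0.19  2.13 -0.    0.83  2.66]
```

Request:
step_arm([
  [0.6,[0,0,1],[0,0,0]],
  [0.6,[0,0,1.8],[0,0,0]],
  [0.6,[0,0,1.5],[0,0,0]],
  [0.6,[0,0,0.8],[0,0,0]],
  [0.6,[0,0,0.4],[0,0,0]],
  [0.6,[0,0,0],[0,0,0]],
  [0.75,[0,0,0],[0,0,0]],
  [0.9,[0,0,0],[0,0,0]],
  [0.9,[0,0,0],[0,0,0]],
  [0.9,[0,0,0],[0,0,0]],
  [0.9,[0,0,0],[0,0,0]],
], newtons=20)

```text
time_s: 41.07
tool_pos: [0.4888, -0.1789, 0.0875]
orientation: [0.737, -0.676, 0.0, 0.0]
wrist_force: [-5.0, -2.0, 7.2]
finger_gap: 0.0138
grip_force: 20.0
```

```bash
python3 -c "
from h import *
go([12,92,87],-90)"
```

```text
turn [ 0.02 -0.02  0.03] shift cm [-0.09  3.03  0.05]
tcp box mm [42.3 91.1 87.5] t 41.0667 F [-5.  -2.   7.2] gap 0.013840715856833994 grip 20.00127822160721 q [-0.4   0.28  2.14 -0.    0.72  2.66]
```

Gripped, with the tab at x = 42.3. I'll push it 30 mm home along tool +y, in two stages.

Request:
step_arm([
  [0.9,[0,0.15,0],[0,0,0]],
  [0.9,[0,0.25,0],[0,0,0]],
  [0.9,[0,0.25,0],[0,0,0]],
  [0.9,[0,0.25,0],[0,0,0]],
  [0.9,[0,0.25,0],[0,0,0]],
  [0.9,[0,0.15,0],[0,0,0]],
  [0.9,[0,0,0],[0,0,0]],
])

```text
time_s: 41.65
tool_pos: [0.4761, -0.1801, 0.0876]
orientation: [0.737, -0.676, 0.001, -0.0]
wrist_force: [1.2, 0.3, 7.4]
finger_gap: 0.0137
grip_force: 20.0
```

Request:
step_arm([
  [0.9,[0,0.25,0],[0,0,0]],
  [0.9,[0,0.25,0],[0,0,0]],
  [0.9,[0,0.25,0],[0,0,0]],
  [0.9,[0,0.25,0],[0,0,0]],
  [0.9,[0,0.25,0],[0,0,0]],
  [0.9,[0,0.25,0],[0,0,0]],
  [0.9,[0,0.2,0],[0,0,0]],
  [0.9,[0,0,0],[0,0,0]],
  [0.9,[0,0,0],[0,0,0]],
])

```text
time_s: 42.4
tool_pos: [0.4588, -0.1816, 0.0875]
orientation: [0.737, -0.676, 0.0, 0.0]
wrist_force: [-2.4, -1.5, 12.1]
finger_gap: 0.0139
grip_force: 20.0
```

```bash
python3 -c "
from h import *
go([12,92,87],-90)"
```

```text
turn [ 0.   -0.03  0.02] shift cm [-0.1   0.02  0.05]
tcp box mm [12.2 91.  87.5] t 42.4 F [-2.4 -1.5 12.1] gap 0.0139026860173444 grip 20.00246375799179 q [-0.42  0.25  2.19 -0.    0.7   2.63]
```

Request:
step_arm([
  [0.74,[0,0,0],[0,0,0]],
  [0.74,[0,0,0],[0,0,0]],
  [0.74,[0,0,0],[0,0,0]],
  [0.74,[0,0.3,0],[0,0,0]],
  [0.74,[0,0.15,0],[0,0,0]],
  [0.74,[0,0.1,0],[0,0,0]],
  [0.74,[0,0,0],[0,0,0]],
])

```text
time_s: 42.98
tool_pos: [0.4539, -0.1817, 0.087]
orientation: [0.737, -0.676, 0.001, -0.0]
wrist_force: [4.0, 0.7, -2.4]
finger_gap: 0.0237
grip_force: 2.2
```

```bash
python3 -c "
from h import *
go([12,92,87],-90)"
```

```text
turn [-0.07 -0.01 -0.01] shift cm [-0.07 -0.48  0.  ]
tcp box mm [ 7.2 91.3 87. ] t 42.9833 F [ 4.   0.7 -2.4] gap 0.023733679031909316 grip 2.1687112748622894 q [-0.43  0.24  2.2   0.    0.7   2.63]
```

Request:
step_arm([
  [0.74,[0,-0.25,0],[0,0,0]],
  [0.6,[0,-0.25,0],[0,0,0]],
  [0.6,[0,0,0],[0,0,0]],
  [0.6,[0,0,-1],[0,0,0]],
  [0.6,[0,0,-2.5],[0,0,0]],
  [0.6,[0,0,-3],[0,0,0]],
  [0.6,[0,0,-3],[0,0,0]],
  [0.5,[2,0,0],[0,0,0]],
  [0.5,[3.5,0,0],[0,0,0]],
  [0.5,[3.5,0,0],[0,0,0]],
  [0.5,[3.5,0,0],[0,0,0]],
  [0.5,[3.5,0,0],[0,0,0]],
  [0.5,[3.5,0,0],[0,0,0]],
  [0.5,[3.5,0,0],[0,0,0]],
  [0.5,[3.5,0,0],[0,0,0]],
  [0.5,[3.5,0,0],[0,0,0]],
  [0.5,[3,0,0],[0,0,0]],
  [0.5,[1,0,0],[0,0,0]],
  [0.5,[0,0,0],[0,0,0]],
])

```text
time_s: 44.57
tool_pos: [0.4874, -0.5219, 0.1824]
orientation: [0.736, -0.677, 0.0, 0.0]
wrist_force: [0.3, 1.1, -0.5]
finger_gap: 0.0455
grip_force: 0.0
```

```bash
timeout 500 python3 - <<'E'
import meas as m, numpy as np, cv2
from h import *
print("ref score",m.score([0,0,60,0,0,0]))
from scipy.optimize import differential_evolution as DE
r=DE(lambda v:-m.score([v[0],v[1],60,0,0,v[2]]),[(-5,5),(-5,5),(-4,4)],seed=1,maxiter=60);print("flat fit x,y,yaw",r.x.round(1),-r.fun)
# tab position in the top view against the first picture
a=cv2.imread("pics/top0.png");b=m.grab_frame("top")[...,::-1].copy();cv2.imwrite("pics/end.png",b)
t=a[212:226,234:250];res=cv2.matchTemplate(b[200:240,222:270],t,cv2.TM_CCOEFF_NORMED);_,v,_,p=cv2.minMaxLoc(res);print("tab match",v,np.array(p)+[222,200],"was [234 212]")
for n,(x0,y0,x1,y1) in dict(saw=(240,115,265,142),tape=(355,157,400,197),ply=(366,225,414,283)).items():
    t=a[y0:y1,x0:x1];res=cv2.matchTemplate(b[y0-10:y1+10,x0-10:x1+10],t,cv2.TM_CCOEFF_NORMED);_,v,_,p=cv2.minMaxLoc(res);print(n,round(v,3),np.array(p)-10)
s=read_state();print(s["time_s"],s["wrist_force"].round(1))
E
```

```text
ref score 203.5597
flat fit x,y,yaw [ 0.9 -0.   0.9] 211.45318603515625
tab match 0.7377850413322449 [234 212] was [234 212]
saw 0.901 [0 0]
tape 0.144 [0 0]
ply 0.323 [10 10]
44.7167 [ 0.5 -0.7  0.3]
```

```bash
python3 -c "
from bench import *
print(sign_off())"
```

```text
the job is handed in; nothing more can be done
None
```

The job is handed in at 44.7 s: the pin was pulled open, and the cover was turned and lies flat with both lugs in their saddles and the collar on the side away from the pin; the pin is back home (checked by touch and camera), but the arm blocked the final camera check of the tape and ply block (no contact seen; hole saw confirmed unmoved), and one fingertip touch on the cover read 40.5 N at the wrist.

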